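Seat a water-filter cartridge and clamp it with its two ejector levers

ROBOT

A 7-joint arm with a two-finger parallel gripper is mounted at the origin on the work surface; the furniture and walls round the work are solid. World frame = base frame: x ahead of the robot, y to its left, z up, the work surface at z = 0. Lengths are in m, angles in rad, forces in N, time in s.
With the tool pointing down it reaches from about 0.35 to 0.9 m from the base axis. Payload 8.1 kg.
Tool frame: the origin (TCP) lies between the finger pads; the fingertips stand 19 mm ahead of it and the grasp point (between the pads) is the TCP; z points along the fingers, y is the line along which they close (so a half turn about z gives the same grasp; the last joint's range is limited). The gripper opens to 92 mm and grips with 3 to 60 N. Pads are 19 mm wide; open, the fingers measure 130 mm over their backs; the gripper's body (75 mm by 190 mm) begins 47 mm behind the grasp point.
Start: joints at [-1.363, 0.434, 0.025, 1.573, -0.012, 1.134, -0.075], TCP at [0.191, 0.595, 0.212] pointing down, gripper open.
Joint ranges: [-2.62, 2.62], [-0.44, 2.09], [-1.27, 1.32], [0.08, 2.57], [-1.32, 4.46], [0.12, 2], [-2.74, 2.74]. Speed limits (rad/s): [2.22, 2.22, 3.01, 3.01, 3.14, 3.14, 3.14].

INTERFACE

Orientations are given as [roll, pitch, yaw] about the fixed x, y, z axes, in that order (R = Rz(yaw) Ry(pitch) Rx(roll)).
In Python, from workcell import * gives the robot as it stands.
- The arm moves only by the tool drive_tool, never from a script. Its arguments are lists of equal length, an entry for each row: "gripper": the opening, from -1 (shut) to 1 (fully open), so that 0 is half open; "travel": the shift along the world's x, y, z each as a share of 0.2 m, from -1 to 1, a list of three; "twist": the turn about the world's z as a share of 180 degrees, from -1 to 1. In form: {"gripper": [gripper, ...], "travel": [[tx, ty, tz], ...], "twist": [twist, ...]}. A call has exactly 5 rows; each row is the pose to reach, as a shift and turn from the pose commanded when the call began, turning the shorter way round; what a row does not reach only later rows make up. A row lasts 1/10 s, in which the tool goes at most 50 mm and 8.59 degrees, less where a joint would pass 70% of its speed; a pose out of reach is approached as far as the arm can. A call with a number of a shift or a turn outside -1 to 1 is refused whole. A call with a gripper value outside its range is refused whole. The fingers move at their own pace and stop on an object; the grip force is fixed at half the most. Time passes only in rows, so rows that repeat a pose let the fingers close, or fill a call up. It gives the time, the measured TCP pose, the force, the opening and the grip force at its end, in the units of the state.
- state(): the state, without advancing time (a new reading comes with each control period).
- grab_frame(name): name is "scene" or "top"; returns (picture, depth): 420x560x3 uint8, red, green, blue; 420x560 float32, m along the optical axis (not along the pixel's ray), 0 where there is no reading.
- calibration(name): a dict with "intrinsics" (3x3 intrinsics, pixels), "distortion" ([k1, k2, p1, p2, k3] as OpenCV has them; the pictures are not rectified), "extrinsics" (4x4, takes a point from camera to world coordinates). Camera axes: x right, y down, z forward; pixel columns grow to the right and rows downward; lengths in m; the calibration is good to about 2 mm. A picture is of the moment at which its call begins. calibration takes no time and is no camera call.
- sign_off(): hands the job in; it is judged then, once.
The state is a dict: "time_s": time; "q": joint angles; "qd": joint speeds; "joint_torque": joint torques, N m; "eef_pos": TCP position; "tool_rot": TCP orientation; "ft_force": force on the tool from outside, world axes, zero at the start; "moment": the same for the moment, N m; "finger_gap": finger opening in m; "grip_force": force on a finger pad.
Only numpy, scipy, OpenCV 4.12 (cv2) and the standard library are available. Lean on these libraries where they do the work, as an engineer would, in place of code of your own. Each camera call takes 0.05 s, during which the arm holds its last target. There are 200 camera calls.

TASK

Fit the new water filter: stand the white cartridge in the well of the filter dock and let go of it while both levers are still out, then swing the two ejector levers inward, one after the other, pushing each until it goes firm and clamps the cartridge on its rubber seats (about 6 N of push at the grip; more than 9 N crushes the rubber). Lower the cartridge gently, without forcing it, and leave the other things on the worktop where they are.

Things in the scene. Friction and masses are not known exactly. Their poses are not given: they have to be found in the camera images.
- dock: filter dock, fixed: grey housing 80 (x) x 212 (y) x 45 mm high on a black foot, brass water fittings on its +x side. Origin: middle of its underside, z up. Its well, open at the top (4 mm chamfer), is 36.4 (x) x 142.4 (y) mm, floor 8 mm over the worktop, with two lightly sprung valve stems (1 N each). A lever stands at each end of the well.
- cartridge: white ribbed flat filter cartridge, loose, 0.6 kg: 34 (x) x 140 (y) x 105 (z) mm, standing upright. Origin: middle of its underside. Fits the well either way round, 1.2 mm play each side. Grip its 34 mm thickness near the top. A 16 mm wide lug sticks out 23 mm from each narrow side. Put in with the levers out it rests by its lugs on the levers' lifting pins, origin 18 to 20 mm over the worktop.
- left_lever (a joint): hinge of the ejector lever at the dock's +y end (rad), a level axis along the dock's x. 0 = upright; grows as it swings outward. Starts at 0.9 to 1.15, range -0.15 to 1.25. Stiff hinge (0.2 N m: 3 N at the grip when upright, 7 N level push when far out); stays where it is left. Swinging in, its pin first lowers the lug on the seat, then its roller comes over the lug and clamps it.
- right_lever (a joint): the same for the lever at the dock's -y end, the mirror image: 0 = upright, grows outward (toward the dock's -y).
- left_hinge (a point): pivot of the left lever, 92 mm from the dock's middle toward +y, 58 mm over the worktop.
- right_hinge (a point): pivot of the right lever, 92 mm from the dock's middle toward -y, 58 mm over the worktop.
- left_grip (a point): middle of the left lever's black cross grip: a round bar of 12 mm diameter, 44 mm long, along the dock's x; 70 mm from the pivot, straight above it when the joint reads 0. Push it inward from its outer side.
- right_grip (a point): middle of the right lever's cross grip, the mirror image of the left one.
- left_seat: post with a rubber pad, on the dock beside the well (+y end), under the lug; origin at its foot. The pad's top is 67.3 to 70 mm over the worktop, each pad different and not reported, so the lever goes firm anywhere from 0.25 to -0.05 rad. From there 2 to 4 N per mm at the grip: 5 to 8 N of push in all clamps well, over 9 N crushes the pad. Let go, the hinge holds the clamp.
- right_seat: the same at the -y end; its pad stands at its own height.
- water_glass: loose bystander, to be left alone: clear glass, 77 mm wide, 89 high; origin under its middle
- mug: loose bystander, to be left alone: glazed mug, 113 mm high; origin under its middle
- salt_shaker: loose bystander, to be left alone: salt shaker, 44 mm wide, 90 high; origin under its middle
- pepper_mill: loose bystander, to be left alone: dark wooden pepper mill, 58 mm wide, 160 high; origin under its middle
- lemon: loose bystander, to be left alone: lemon, 71 mm long, 51 high; origin under its middle
- cereal_bowl: loose bystander, to be left alone: green bowl, 140 mm wide, 60 high; origin under its middle

How it is judged:
By the outcome, as a careful person would: the job done as asked, in the order asked, and still so for the second after the job is handed in, with the robot touching nothing.
It also fails if it takes over 72 s, if anything falls off the work surface, if the arm or the gripper's body presses on something with over 40 N, if the wrist force passes 120 N, or if a joint passes its speed limit or range.

## Working session

There is one attempt and no reset: what is moved stays moved. The work goes in short steps, Python scripts to look and compute and a tool call to move; the robot and the scene stay as the last step left them, time stands still between calls to the robot, and variables do not carry over. Pictures are saved under pics/ and viewed, at most 10 in all, crops included, and the job is handed in when it is done.

Besides the shell and the picture viewer there is one more tool, called as a command line: name --pt "numbers of a row" for each row, then --argument value for the rest. drive_tool: Moves the arm, as the interface text tells. Its arguments: {"type":"object","properties":{"gripper":{"type":"array"},"travel":{"type":"array"},"twist":{"type":"array"}},"required":["gripper","travel","twist"]}

```bash
mkdir -p pics
cat > h.py <<'E'
from workcell import *
import numpy as np, cv2
def cloud(name, save=None):
    im,d=grab_frame(name); c=calibration(name)
    if save: cv2.imwrite('pics/'+save, im[:,:,::-1])
    K=np.array(c["intrinsics"],float);D=np.array(c["distortion"],float);T=np.array(c["extrinsics"],float)
    h,w=d.shape; u,v=np.meshgrid(np.arange(w),np.arange(h))
    p=cv2.undistortPoints(np.stack([u,v],-1).reshape(-1,1,2).astype(np.float64),K,D).reshape(h,w,2)
    P=np.dstack([p*d[...,None],d])@T[:3,:3].T+T[:3,3]
    P[d==0]=np.nan
    return im,P
E
python3 - <<'E'
from h import *
s=state(); print({k:np.round(v,3).tolist() for k,v in s.items()})
for n in("scene","top"):
    im,P=cloud(n,n+"0.png"); np.savez(n+"0.npz",im=im,P=P); print(n,np.round(calibration(n)["extrinsics"],3).tolist(),np.isnan(P).mean())
E
```

```text
{'time_s': 0.0, 'q': [-1.363, 0.435, 0.025, 1.574, -0.012, 1.134, -0.075], 'qd': [-0.001, 0.003, -0.002, 0.0, 0.0, 0.001, -0.0], 'joint_torque': [-0.001, -66.785, 0.984, -31.446, -0.061, 0.043, 0.0], 'eef_pos': [0.191, 0.595, 0.211], 'tool_rot': [-3.14, 0.0, 2.831], 'ft_force': [0.426, -0.385, 0.272], 'moment': [-0.038, 0.012, 0.035], 'grip_force': 0.0, 'finger_gap': 0.092}
scene [[0.901, -0.282, 0.329, 0.137], [-0.433, -0.565, 0.702, -0.871], [-0.013, -0.775, -0.631, 0.899], [0.0, 0.0, 0.0, 1.0]] 0.12403061224489796
top [[0.013, -0.994, 0.105, 0.418], [-1.0, -0.014, -0.015, 0.007], [0.017, -0.105, -0.994, 1.505], [0.0, 0.0, 0.0, 1.0]] 0.003958333333333334
```

View pics/scene0.png

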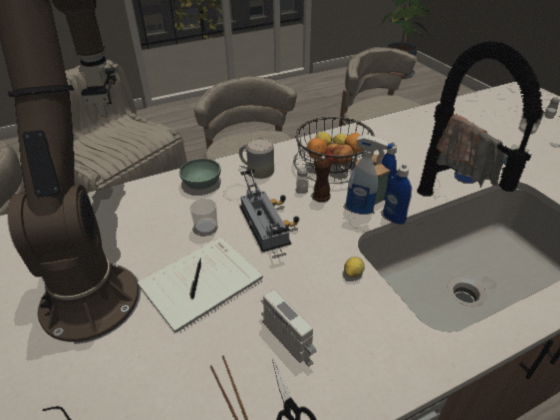

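View pics/top0.png

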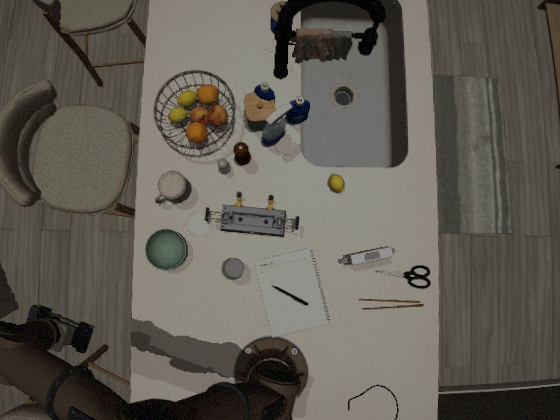

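The scene view shows the dock near (265,218) and the cartridge at (288,325). In the top view the dock is at (253,219) with the levers at (210,215) and (297,222), and the cartridge is at (368,257). The glass is at (233,268), the mug at (172,186), the bowl at (166,250), the shaker at (224,165), the mill at (242,152) and the lemon at (336,183).

Run:
```python
from h import *
T=np.load("top0.npz");S=np.load("scene0.npz")
def box(P,m):
    q=P[m][:,:2].astype(np.float32); r=cv2.minAreaRect(q); return np.round(r[0],4),np.round(r[1],4),round(r[2],2)
for n,F in(("top",T),("scene",S)):
    P=F["P"];x,y,z=P[...,0],P[...,1],P[...,2]
    tab=(abs(x-.45)<.3)&(abs(y)<.3)&(abs(z)<.02); print(n,"table z",np.nanmedian(z[tab]))
    # cartridge
    rc=(slice(235,275),slice(330,402)) if n=="top" else (slice(285,362),slice(255,322))
    rd=(slice(190,245),slice(195,305)) if n=="top" else (slice(160,250),slice(235,300))
    for lab,r,bands in(("cart",rc,[(.02,.12),(.09,.12),(.1,.112),(.05,.09)]),("dock",rd,[(.03,.055),(.04,.05),(.06,.075),(.075,.14)])):
        Q=P[r].reshape(-1,3)
        for a,b in bands:
            m=(Q[:,2]>a)&(Q[:,2]<b)
            if m.sum()>5: print(lab,a,b,m.sum(),*box(Q,m),"zmed",np.round(np.median(Q[m,2]),4))
    print("hist cart z",np.histogram(P[rc][...,2],np.arange(-.01,.14,.01))[0])
    print("hist dock z",np.histogram(P[rd][...,2],np.arange(-.01,.15,.01))[0])
c=np.hstack([cv2.resize(T["im"][185:255,190:310],None,fx=4,fy=4,interpolation=2),])
c2=cv2.resize(T["im"][235:280,325:405],(480,270),interpolation=2)
c3=cv2.resize(S["im"][160:260,230:320],(360,400),interpolation=2)
o=np.zeros((600,800,3),np.uint8);o[:280,:480]=c;o[290:560,:480]=c2[:270];o[:266,485:725]=cv2.resize(c3,(240,266))
o[290:560,490:740]=cv2.resize(S["im"][280:365,250:330],(250,270),interpolation=2)
cv2.imwrite("pics/crop1.png",o[:,:,::-1])
```

```text
top table z 0.0007166857116909231
cart 0.02 0.12 569 [ 0.407  -0.3229] [0.0367 0.1862] 12.24 zmed 0.1025
cart 0.09 0.12 457 [ 0.4066 -0.3221] [0.0355 0.1406] 11.93 zmed 0.1037
cart 0.1 0.112 391 [ 0.4068 -0.3221] [0.0347 0.1386] 12.1 zmed 0.1043
cart 0.05 0.09 95 [ 0.4109 -0.3214] [0.0365 0.1856] 15.81 zmed 0.0603
dock 0.03 0.055 1013 [0.5463 0.0706] [0.2127 0.1357] 85.63 zmed 0.0442
dock 0.04 0.05 819 [0.5491 0.0701] [0.2125 0.1293] 85.24 zmed 0.0447
dock 0.06 0.075 126 [0.5251 0.0722] [0.2352 0.0428] 84.87 zmed 0.067
dock 0.075 0.14 198 [0.5245 0.0705] [0.3039 0.0439] 85.15 zmed 0.1002
hist cart z [1326  957   14    3    4   10   46   22   14   13   63  376   18    0
    0]
hist dock z [2100 2383  133   53  159  819   47   92   49   54   29   97    3    0
    0]
scene table z 0.0016550933857734096
cart 0.02 0.12 1887 [ 0.4074 -0.3286] [0.0362 0.1829] 12.7 zmed 0.0916
cart 0.09 0.12 962 [ 0.4072 -0.326 ] [0.0355 0.1419] 12.64 zmed 0.1059
cart 0.1 0.112 824 [ 0.4072 -0.326 ] [0.0354 0.1419] 12.64 zmed 0.1064
cart 0.05 0.09 592 [ 0.4001 -0.3313] [0.0346 0.1828] 20.14 zmed 0.068
dock 0.03 0.055 1282 [0.5897 0.1525] [0.4377 0.1906] 68.15 zmed 0.0444
dock 0.04 0.05 889 [0.5762 0.1302] [0.3895 0.1818] 61.88 zmed 0.0452
dock 0.06 0.075 215 [0.5886 0.1251] [0.3735 0.168 ] 66.45 zmed 0.0668
dock 0.075 0.14 283 [0.5529 0.107 ] [0.3882 0.1776] 56.54 zmed 0.0939
hist cart z [ 659 2482  108  122  100  111  136  186  127  143  138  810   14    0
    0]
hist dock z [1113 2328  275  270  327  889  132  167   86   92   37  116    0    0
    0]
```

View pics/crop1.png

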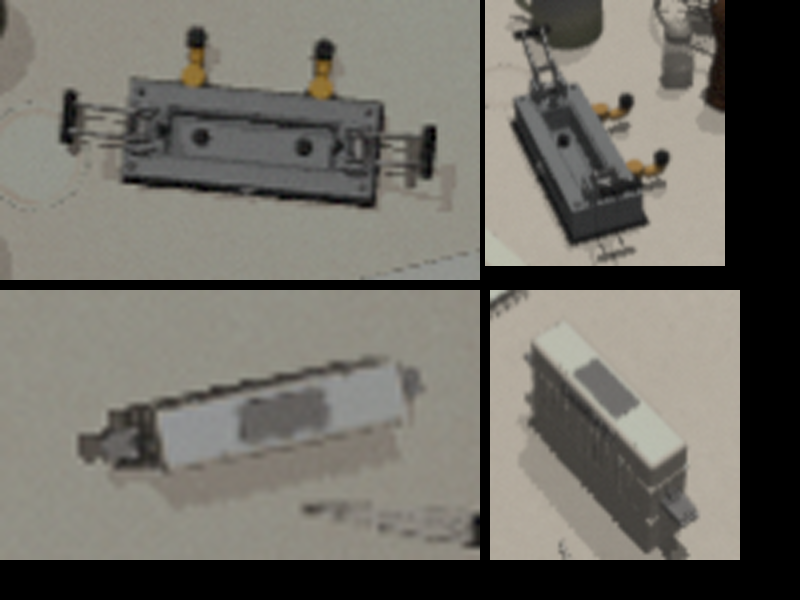

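The crop shows the dock well with its two stems and both levers out at a shallow slant. The cartridge stands upright with its pale top, at crop pixels (155–405, 355–470). Next I fit precise poses from the housing and cartridge edges.

```bash
cat >> h.py <<'E'
def tf(P,c,yaw):
    R=np.array([[np.cos(yaw),-np.sin(yaw)],[np.sin(yaw),np.cos(yaw)]])
    return np.dstack([(P[...,:2]-c)@R,P[...,2]])
def edgefit(P,c,yaw,zr,hx,hy,ylim,xlim):
    """refine rectangle (c,yaw) from extents of points with z in zr; long axis = local y"""
    for it in range(6):
        L=tf(P,c,yaw); m=(L[...,2]>zr[0])&(L[...,2]<zr[1])&(abs(L[...,0])<hx+.006)&(abs(L[...,1])<hy+.006)
        q=L[m]; 
        def ext(a,b,lim,n):
            e=np.linspace(-lim,lim,n+1); o=[]
            for i in range(n):
                s=q[(q[:,a]>=e[i])&(q[:,a]<e[i+1])]
                if len(s)>3:o.append((e[i:i+2].mean(),s[:,b].min(),s[:,b].max()))
            return np.array(o)
        X=ext(1,0,ylim,24); Y=ext(0,1,xlim,8)
        lo=np.median(X[:,1]);hi=np.median(X[:,2]); 
        g=X[(abs(X[:,1]-lo)<.004)&(abs(X[:,2]-hi)<.004)]
        sl=(np.polyfit(g[:,0],g[:,1],1)+np.polyfit(g[:,0],g[:,2],1))/2
        dy=(np.median(Y[:,1])+np.median(Y[:,2]))/2
        dx=sl[1]; d=np.array([np.cos(yaw)*dx-np.sin(yaw)*dy,np.sin(yaw)*dx+np.cos(yaw)*dy])
        c=c+d; yaw-=sl[0]
    return c,yaw,(g[:,2]-g[:,1]).mean(),np.median(Y[:,2]-Y[:,1]),len(q)
E
python3 - <<'E'
from h import *
for n in("top","scene"):
    F=np.load(n+"0.npz");P=F["P"]
    print(n,"cart",edgefit(P,np.array([.407,-.323]),np.radians(12.2),(.097,.113),.017,.07,.065,.012))
    c,yaw,*r=edgefit(P,np.array([.526,.071]),np.radians(-4.8),(.039,.05),.04,.106,.09,.03)
    print("dock",c,np.degrees(yaw),r)
    L=tf(P,c,yaw)
    for s in(1,-1):
        m=(abs(L[...,0])<.03)&(L[...,1]*s>.12)&(L[...,1]*s<.175)&(L[...,2]>.07)&(L[...,2]<.125); q=L[m]
        print("grip",s,len(q),"mean",q.mean(0).round(4),"max|y|",np.sort(abs(q[:,1]))[-5:].round(4),"zmax",np.sort(q[:,2])[-8:].round(4))
F=np.load("top0.npz");P=F["P"]
for k,(u,v,r) in dict(glass=(233,268,14),mug=(172,186,18),salt=(224,165,8),mill=(242,152,10),lemon=(336,183,9),bowl=(166,250,22)).items():
    q=P[v-r:v+r,u-r:u+r].reshape(-1,3); q=q[q[:,2]>.02]; print(k,np.nanmin(q,0).round(3),np.nanmax(q,0).round(3))
E
```

```text
top cart (array([ 0.40687447, -0.32226141]), np.float64(0.20741844458202272), np.float64(0.0320616310249888), np.float64(0.13643154218143616), 439)
dock [0.52436549 0.07076058] -4.732897888232407 [np.float64(0.07760920226379427), np.float64(0.19982480757344484), 807]
grip 1 68 mean [0.0005 0.142  0.1026] max|y| [0.1505 0.1506 0.1508 0.1513 0.1517] zmax [0.1086 0.1088 0.1089 0.1094 0.1099 0.1105 0.1107 0.1133]
grip -1 68 mean [-0.0005 -0.1421  0.1011] max|y| [0.151  0.1512 0.1514 0.1521 0.1521] zmax [0.1068 0.1069 0.1072 0.1073 0.1076 0.1078 0.1079 0.109 ]
scene cart (array([ 0.40718423, -0.32746181]), np.float64(0.22405666325367932), np.float64(0.03253291742872288), np.float64(0.13710505357540304), 872)
dock [0.5246929  0.06316987] -4.769348023880723 [np.float64(0.07916490463711967), np.float64(0.20784059871049934), 761]
grip 1 84 mean [-0.0005  0.1418  0.0984] max|y| [0.1529 0.1531 0.1534 0.1539 0.1554] zmax [0.1076 0.1077 0.108  0.1082 0.1082 0.1085 0.1086 0.1088]
grip -1 82 mean [-0.0011 -0.1449  0.1037] max|y| [0.1504 0.1504 0.1507 0.1509 0.1526] zmax [0.1081 0.1081 0.1082 0.1083 0.1083 0.1087 0.1088 0.1093]
glass [0.322 0.096 0.021] [0.397 0.169 0.095]
mug [0.577 0.288 0.02 ] [0.677 0.399 0.12 ]
salt [0.689 0.153 0.021] [0.73  0.189 0.095]
mill [0.723 0.087 0.021] [0.769 0.139 0.163]
lemon [ 0.628 -0.245  0.021] [ 0.689 -0.191  0.059]
bowl [0.352 0.291 0.02 ] [0.486 0.431 0.066]
```

drive_tool --gripper '[1,1,1,1,1]' --pt "0.9 -0.85 0.1" --pt "0.9 -0.85 0.1" --pt "0.9 -0.85 0.1" --pt "0.9 -0.85 0.1" --pt "0.9 -0.85 0.1" --twist '[-0.2,-0.2,-0.2,-0.2,-0.2]'

```text
time_s: 0.6
eef_pos: [0.3723, 0.4232, 0.2315]
tool_rot: [-3.141, 0.0, 2.197]
ft_force: [0.5, 0.9, 0.2]
finger_gap: 0.092
grip_force: 0.0
```

drive_tool --gripper '[1,1,1,1,1]' --pt "0.6 -1 0" --pt "0.6 -1 0" --pt "0.6 -1 0" --pt "0.6 -1 0" --pt "0.6 -1 0" --twist '[-0.132,-0.132,-0.132,-0.132,-0.132]'

```text
time_s: 1.1
eef_pos: [0.4926, 0.2211, 0.2316]
tool_rot: [3.141, 0.001, 1.784]
ft_force: [-0.2, 0.3, 0.2]
finger_gap: 0.092
grip_force: 0.0
```

Run:
```python
from h import *
s=state(); print(s["time_s"],np.round(s["q"],3),np.round(s["eef_pos"],4),np.round(s["tool_rot"],3))
for n in("top","scene"):
    P=np.load(n+"0.npz")["P"]; L=tf(P,np.array([.5245,.067]),np.radians(-4.75))
    for a,b in((-.04,-.028),(.028,.04)):
        for z0,z1 in((.035,.05),):
            q=L[(L[...,0]>a)&(L[...,0]<b)&(L[...,2]>z0)&(L[...,2]<z1)&(abs(L[...,1])<.12)]; y=np.sort(q[:,1]); print(n,a,len(q),y[:4].round(4),y[-4:].round(4))
    # stems/floor: well extent
    q=L[(abs(L[...,0])<.01)&(L[...,2]<.03)&(abs(L[...,1])<.09)]; 
    if len(q): print("well",q[:,1].min(),q[:,1].max(),len(q))
```

```text
1.1 [-0.838  0.284  0.408  1.778 -0.123  1.105 -0.176] [0.4926 0.2211 0.2316] [3.141e+00 1.000e-03 1.784e+00]
top -0.04 214 [-0.1009 -0.1006 -0.1002 -0.0976] [0.1073 0.1102 0.1104 0.111 ]
top 0.028 205 [-0.1009 -0.1006 -0.0978 -0.0976] [0.1082 0.1106 0.1107 0.1108]
well -0.0641512487117871 0.07694951416023293 238
scene -0.04 233 [-0.1097 -0.1079 -0.107  -0.1069] [0.0982 0.1042 0.1064 0.1085]
scene 0.028 162 [-0.1094 -0.1062 -0.1061 -0.106 ] [0.0994 0.1031 0.1037 0.1052]
well -0.027204946069461076 0.0787134468310777 141
```

drive_tool --gripper '[1,1,1,1,1]' --pt "-0.1 -1 0" --pt "-0.1 -1 0" --pt "-0.1 -1 0" --pt "-0.1 -1 0" --pt "-0.1 -1 0" --twist '[0,0,0,0,0]'

```text
time_s: 1.6
eef_pos: [0.47, 0.0179, 0.2318]
tool_rot: [-3.141, 0.001, 1.778]
ft_force: [0.3, 0.2, -0.3]
finger_gap: 0.0918
grip_force: 0.0
```

drive_tool --gripper '[1,1,1,1,1]' --pt "-0.1 -1 0" --pt "-0.1 -1 0" --pt "-0.1 -1 0" --pt "-0.1 -1 0" --pt "-0.1 -1 0" --twist '[0,0,0,0,0]'

```text
time_s: 2.1
eef_pos: [0.4495, -0.1817, 0.232]
tool_rot: [-3.141, 0.003, 1.778]
ft_force: [-0.2, 0.5, -0.5]
finger_gap: 0.0917
grip_force: 0.0
```

drive_tool --gripper '[1,1,1,1,1]' --pt "-0.22 -0.75 0" --pt "-0.22 -0.75 0" --pt "-0.22 -0.75 0" --pt "-0.22 -0.75 0" --pt "-0.22 -0.75 0" --twist '[0,0,0,0,0]'

```text
time_s: 2.6
eef_pos: [0.4065, -0.3259, 0.2313]
tool_rot: [-3.141, -0.0, 1.784]
ft_force: [-0.6, 0.5, -0.4]
finger_gap: 0.0919
grip_force: 0.0
```

drive_tool --gripper '[1,1,1,1,1]' --pt "0 0 -0.2" --pt "0 0 -0.4" --pt "0 0 -0.55" --pt "0 0 -0.65" --pt "0 0 -0.71" --twist '[0,0,0,0,0]'

```text
time_s: 3.1
eef_pos: [0.4076, -0.3219, 0.0876]
tool_rot: [-3.14, -0.003, 1.791]
ft_force: [0.1, 0.2, 0.0]
finger_gap: 0.092
grip_force: 0.0
```

drive_tool --gripper '[1,0.4,0,-0.3,-1]' --pt "0 0 0" --pt "0 0 0" --pt "0 0 0" --pt "0 0 0" --pt "0 0 0" --twist '[0,0,0,0,0]'

```text
time_s: 3.6
eef_pos: [0.4076, -0.3251, 0.0902]
tool_rot: [3.141, 0.001, 1.788]
ft_force: [-0.2, 0.5, 0.2]
finger_gap: 0.0643
grip_force: 0.0
```

drive_tool --gripper '[-1,-1,-1,-1,-1]' --pt "0 0 0" --pt "0 0 0" --pt "0 0 0" --pt "0 0 0" --pt "0 0 0" --twist '[0,0,0,0,0]'

```text
time_s: 4.1
eef_pos: [0.4079, -0.325, 0.0902]
tool_rot: [3.14, 0.0, 1.788]
ft_force: [0.8, 3.4, 12.8]
finger_gap: 0.0245
grip_force: 9.3
```

drive_tool --gripper '[-1,-1,-1,-1,-1]' --pt "0 0 0" --pt "0 0 0" --pt "0 0 0" --pt "0 0 0" --pt "0 0 0" --twist '[0,0,0,0,0]'

```text
time_s: 4.6
eef_pos: [0.4113, -0.3253, 0.0921]
tool_rot: [3.135, 0.003, 1.789]
ft_force: [5.4, 6.8, 24.7]
finger_gap: 0.0005
grip_force: 11.9
```

Run:
```python
from h import *
s=state(); print({k:np.round(s[k],3).tolist() for k in("time_s","eef_pos","ft_force","moment","grip_force","finger_gap")})
im,P=cloud("scene");
a=cv2.resize(im[250:370,230:350],(590,590),interpolation=2); cv2.imwrite("pics/grip1.png",a[:,:,::-1])
```

```text
{'time_s': 4.6, 'eef_pos': [0.411, -0.325, 0.092], 'ft_force': [5.352, 6.763, 24.668], 'moment': [1.32, -1.014, -0.056], 'grip_force': 11.935, 'finger_gap': 0.001}
```

View pics/grip1.png

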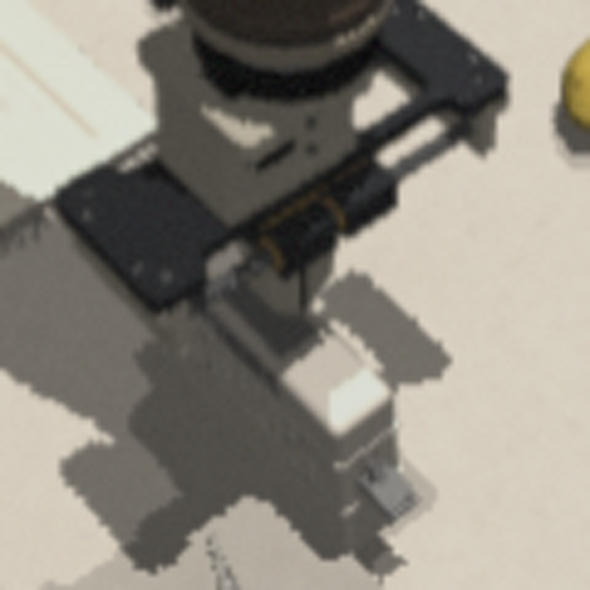

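The picture shows the gripper over the cartridge with its fingers meeting near (305,270). The gap reads zero, so the cartridge isn't held properly. I'll measure the geometry around the fingers.

Run:
```python
from h import *
o=np.zeros((590,800,3),np.uint8)
im,P=cloud("scene"); im2,P2=cloud("top")
o[:400,:400]=cv2.resize(im[265:365,235:335],(400,400),interpolation=2); o[:400,400:]=cv2.resize(im2[215:295,325:405],(400,400),interpolation=2)
cv2.imwrite("pics/grip2.png",o[:400,:,::-1])
for n,Q in(("scene",P),("top",P2)):
    P0=np.load(n+"0.npz")["P"]
    L=tf(Q,np.array([.407,-.325]),np.radians(12.4))
    for a in np.arange(-.09,.095,.01):
        m=(L[...,1]>a)&(L[...,1]<a+.01)&(abs(L[...,0])<.06)&(L[...,2]>.03)&(L[...,2]<.125); q=L[m]
        t=q[q[:,2]>.098] if len(q) else q
        print(n,round(a,2),len(q),"zmax",np.sort(q[:,2])[-3:].round(3),"x of top",(t[:,0].min().round(3),t[:,0].max().round(3),t[:,2].mean().round(4)) if len(t) else None)
```

```text
scene -0.09 36 zmax [0.064 0.065 0.066] x of top None
scene -0.08 176 zmax [0.108 0.109 0.109] x of top (np.float64(-0.022), np.float64(0.005), np.float64(0.1037))
scene -0.07 155 zmax [0.11  0.111 0.111] x of top (np.float64(-0.025), np.float64(0.008), np.float64(0.1062))
scene -0.06 113 zmax [0.111 0.111 0.111] x of top (np.float64(-0.025), np.float64(0.007), np.float64(0.1075))
scene -0.05 109 zmax [0.111 0.111 0.112] x of top (np.float64(-0.025), np.float64(0.007), np.float64(0.1073))
scene -0.04 109 zmax [0.11  0.111 0.112] x of top (np.float64(-0.026), np.float64(0.007), np.float64(0.1073))
scene -0.03 111 zmax [0.111 0.112 0.112] x of top (np.float64(-0.027), np.float64(0.011), np.float64(0.1074))
scene -0.02 138 zmax [0.124 0.124 0.124] x of top (np.float64(-0.026), np.float64(0.02), np.float64(0.1117))
scene -0.01 83 zmax [0.121 0.123 0.125] x of top (np.float64(-0.025), np.float64(-0.005), np.float64(0.1082))
scene -0.0 72 zmax [0.11  0.111 0.113] x of top (np.float64(-0.025), np.float64(-0.008), np.float64(0.1071))
scene 0.01 66 zmax [0.11  0.11  0.111] x of top (np.float6
[... 979 characters left out ...]
 x of top (np.float64(-0.024), np.float64(0.008), np.float64(0.1049))
top 0.03 39 zmax [0.108 0.109 0.112] x of top (np.float64(-0.025), np.float64(0.009), np.float64(0.1046))
top 0.04 42 zmax [0.111 0.111 0.112] x of top (np.float64(-0.026), np.float64(0.008), np.float64(0.1052))
top 0.05 40 zmax [0.109 0.11  0.113] x of top (np.float64(-0.024), np.float64(0.009), np.float64(0.1054))
top 0.06 44 zmax [0.108 0.108 0.11 ] x of top (np.float64(-0.025), np.float64(0.008), np.float64(0.1044))
top 0.07 46 zmax [0.105 0.105 0.108] x of top (np.float64(-0.023), np.float64(0.006), np.float64(0.1032))
top 0.08 16 zmax [0.064 0.064 0.065] x of top None
top 0.09 9 zmax [0.06  0.061 0.064] x of top None
```

View pics/grip2.png

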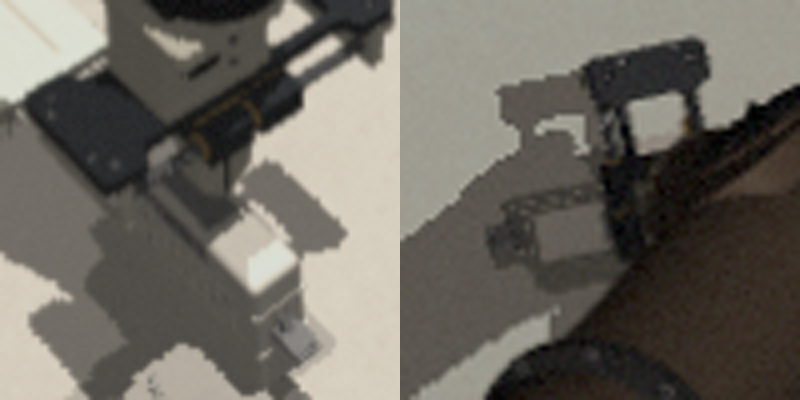

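Run:
```python
from h import *
im,P=cloud("scene")
L=tf(P,np.array([.411,-.3253]),1.789-np.pi/2)  # local x ~ closing line at TCP
m=(abs(L[...,0])<.12)&(abs(L[...,1])<.06)&(L[...,2]<.26)&(L[...,2]>.06)
v,u=np.where(m)
for zz in np.arange(.06,.22,.01):
    q=L[m&(L[...,2]>=zz)&(L[...,2]<zz+.01)]
    h=np.histogram(q[:,0],np.arange(-.12,.121,.01))[0]; print(round(zz,2),h, "y",np.percentile(q[:,1],[5,50,95]).round(3) if len(q) else None)
s=state();print(s["finger_gap"],s["grip_force"],s["eef_pos"])
```

```text
0.06 [ 0  0  0  0  0  0  0  0  0 64  0  0  0  0  0  0  0  0  0  0  0  0  0  0] y [-0.056 -0.013  0.033]
0.07 [ 0  0  0  0  0  0  0  0  0 53  0  0  0  0  0  0  0  0  0  0  0  0  0  0] y [-0.054 -0.016  0.032]
0.08 [ 0  0  0  0  0  0  0  0  0 60  0  0  0  0  0  0  0  0  0  0  0  0  0  0] y [-0.056 -0.014  0.025]
0.09 [ 0  0  0  0  0  0  0  0  0 58  0  0  0  0  0  0  0  0  0  0  0  0  0  0] y [-0.057 -0.021  0.02 ]
0.1 [  0   0   0   0   0   0   0   0   1 159 135  83  31   0   0   0   0   0
   0   0   0   0   0   0] y [-0.056 -0.026  0.029]
0.11 [ 0  0  0  0  0  0  0  0  0  9 21 34 15  3  0  0  0  0  0  0  0  0  0  0] y [-0.057 -0.014  0.012]
0.12 [ 0  0  0  0  0  0  0  0  0  0 14  7 11  6  0  0  0  0  0  0  0  0  0  0] y [-0.013 -0.011  0.   ]
0.13 [ 0  0  0  0  0  0  0  0  0  0 13  7  6  4  0  0  0  0  0  0  0  0  0  0] y [-0.013 -0.012 -0.004]
0.14 [0 0 0 0 0 0 0 0 0 1 8 0 0 0 0 0 0 0 0 0 0 0 0 0] y [-0.014 -0.012  0.001]
0.15 [0 0 0 0 0 0 0 0 0 0 2 0 0 0 0 0 0 0 0 0 0 0 0 0] y [-0.013 -0.012 -0.011]
0.16 [0 0 0 0 0 0 0 0 2 0 0 0 0 0 0 0 0 0 0 0 0 0 0 0] y [-0.011 -0.009 -0.006]
0.17 [ 0  0  0 33  0  0  0  0  7  1  1  2  2  1  1  0  0  0  0 25  1  0  0  0] y [-0.038 -0.01   0.028]
0.18 [ 0  0  0 28  6  3 10  9 19 14 14  9 17 12 10  3  5  7  6 35  8  0  0  0] y [-0.039 -0.034  0.016]
0.19 [ 0  0 14 12  9 10  4 12 31 39 38 27 47 37 35  6 11  9 13 18  5  1  0  0] y [-0.038 -0.031 -0.022]
0.2 [ 0  0 39 14  1  0  7  4  5  6  7  6  5  9  7  4  4  3 17  9  9  2  0  0] y [-0.038 -0.027  0.014]
0.21 [  0   0 117 156 152 116 113  20  15  16  12  15  13  13  21  21  20  18
 100 106 116  38   0   0] y [-0.035 -0.012  0.026]
0.00034348632576124166 11.92681078944588 [ 0.41122883 -0.32528281  0.09207395]
```

drive_tool --gripper '[-1,-1,-1,-1,-1]' --pt "0 0 0.05" --pt "0 0 0.1" --pt "0 0 0.2" --pt "0 0 0.3" --pt "0 0 0.4" --twist '[0,0,0,0,0]'

```text
time_s: 5.3
eef_pos: [0.4065, -0.3251, 0.1704]
tool_rot: [-3.141, -0.0, 1.787]
ft_force: [0.9, 0.0, 0.7]
finger_gap: 0.0005
grip_force: 0.0
```

Run:
```python
from h import *
im,P=cloud("scene"); s=state(); e=np.array(s["eef_pos"]); print(e,s["ft_force"],s["finger_gap"])
cv2.imwrite("pics/grip3.png",cv2.resize(im[220:370,220:360],(560,600),interpolation=2)[:,:,::-1])
L=tf(P,e[:2],s["tool_rot"][2]-np.pi/2)
m=(abs(L[...,0])<.12)&(abs(L[...,1])<.04)
for zz in np.arange(.08,.26,.01):
    q=L[m&(L[...,2]>=zz)&(L[...,2]<zz+.01)]
    print(round(zz-e[2],3),np.histogram(q[:,0],np.arange(-.12,.121,.01))[0])
```

```text
[ 0.40769998 -0.32629348  0.17330985] [ 0.01842023 -1.16749777  2.04085996] 0.0002550984899972992
-0.093 [ 0  0  0  0  0  0  0  0  0  6 44  0  0  0  0  0  0  0  0  0  0  0  0  0]
-0.083 [ 0  0  0  0  0  0  0  0  0 17 43  0  0  0  0  0  0  0  0  0  0  0  0  0]
-0.073 [  0   0   0   0   0   0   0   0   0  20 161 118 108  28   0   0   0   0
   0   0   0   0   0   0]
-0.063 [ 0  0  0  0  0  0  0  0  0  0  5 13 19  0  0  0  0  0  0  0  0  0  0  0]
-0.053 [0 0 0 0 0 0 0 0 0 0 0 0 0 0 0 0 0 0 0 0 0 0 0 0]
-0.043 [0 0 0 0 0 0 0 0 0 0 0 0 0 0 0 0 0 0 0 0 0 0 0 0]
-0.033 [0 0 0 0 0 0 0 0 0 0 0 0 0 0 0 0 0 0 0 0 0 0 0 0]
-0.023 [0 0 0 0 0 0 0 0 0 0 0 0 0 0 0 0 0 0 0 0 0 0 0 0]
-0.013 [0 0 0 0 0 0 0 0 0 0 0 0 0 0 0 0 0 0 0 0 0 0 0 0]
-0.003 [0 0 0 0 0 0 0 0 0 0 0 0 0 0 0 0 0 0 0 0 0 0 0 0]
0.007 [0 0 0 0 0 0 0 0 0 0 0 3 2 0 0 0 0 0 0 0 0 0 0 0]
0.017 [ 0  0  0  0  0  0  0  0  0  0  9 11 13  2  0  0  0  0  0  0  0  0  0  0]
0.027 [ 0  0  0  0  0  0  0  0  0  0 26 11 14  6  0  0  0  0  0  0  0  0  0  0]
0.037 [ 0  0  0  0  0  0  0  0  0  0 23 11 13  8  0  0  0  0  0  0  0  0  0  0]
0.047 [ 0  0  0  0  0  0  0  0  0  6 10  1  0  1  0  0  0  0  0  0  0  0  0  0]
0.057 [0 0 0 0 0 0 0 0 0 1 2 0 0 0 0 0 0 0 0 0 0 0 0 0]
0.067 [0 0 0 0 0 0 0 0 1 0 0 0 0 0 0 0 0 0 0 0 0 0 0 0]
0.077 [ 0  0  0 63  0  0  0  0 16  5  5  4  6  3  3  0  0  0  0 34  4  0  0  0]
```

View pics/grip3.png

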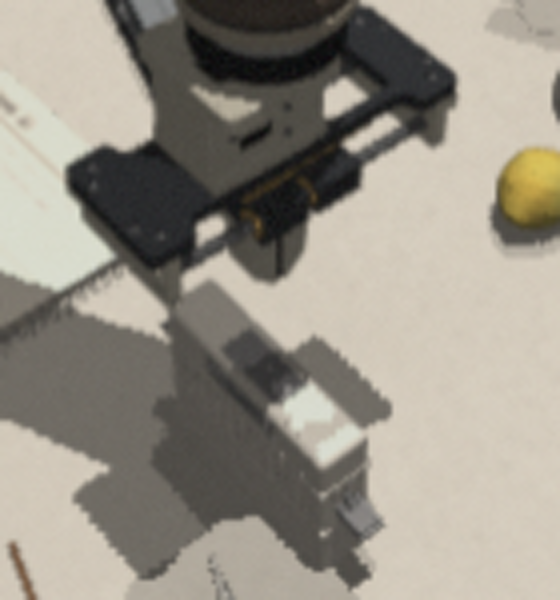

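The gripper in the air shows its closed tips about 12 mm above the reported TCP height, where 19 mm below was expected. The real tool is therefore about 31 mm higher than reported, and the fingers closed over the cartridge top. The cartridge still stands upright, shifted a little. I'll measure it again and also check the tool's xy offset.

drive_tool --gripper '[-0.5,0,0.5,1,1]' --pt "0 0 0" --pt "0 0 0" --pt "0 0 0" --pt "0 0 0" --pt "0 0 0" --twist '[0,0,0,0,0]'

```text
time_s: 5.85
eef_pos: [0.4068, -0.3248, 0.1691]
tool_rot: [-3.141, -0.001, 1.788]
ft_force: [-0.3, -0.8, 0.1]
finger_gap: 0.0359
grip_force: 0.0
```

Run:
```python
from h import *
im,P=cloud("scene"); s=state(); e=np.array(s["eef_pos"]); print(e,s["ft_force"],s["finger_gap"],s["tool_rot"])
L=tf(P,e[:2],s["tool_rot"][2]-np.pi/2)
m=(abs(L[...,0])<.08)&(abs(L[...,1])<.03)&(L[...,2]>e[2]-.03)&(L[...,2]<e[2]+.045)
q=L[m]
for sg in(-1,1):
    t=q[q[:,0]*sg>0]; print("finger",sg,len(t),"x",np.percentile(t[:,0],[2,50,98]).round(4),"y",np.percentile(t[:,1],[2,50,98]).round(4),"zmin rel",np.sort(t[:,2])[:5].round(4)-e[2].round(4))
c=np.array([.401,-.325]);
r=edgefit(P,c,np.radians(12.5),(.097,.113),.017,.07,.065,.012); print(r[0],np.degrees(r[1]),r[2:])
im,P=cloud("top"); L=tf(P,r[0],r[1]); q=L[(L[...,2]>.097)&(L[...,2]<.113)&(abs(L[...,0])<.03)&(abs(L[...,1])<.08)]; print(len(q),q.min(0),q.max(0))
```

```text
[ 0.40694506 -0.32486593  0.16916383] [ 0.25703814 -1.2626281   0.15953108] 0.03962743926103129 [-3.14093835e+00 -3.58977406e-04  1.78764107e+00]
finger -1 71 x [-0.0363 -0.0294 -0.0187] y [-0.014  -0.0114  0.0067] zmin rel [0.0163 0.0177 0.0208 0.0208 0.0222]
finger 1 102 x [0.0168 0.0186 0.0333] y [-0.0137 -0.0106  0.0049] zmin rel [0.0161 0.0164 0.0164 0.017  0.0181]
[ 0.40876185 -0.32753701] 12.955846435384531 (np.float64(0.03292111691016188), np.float64(0.13642481317768254), 849)
249 [-0.02074586 -0.01048039  0.09746135] [0.01579166 0.07496286 0.11174807]
```

drive_tool --gripper '[1,1,1,1,1]' --pt "0.01 0 0" --pt "0.01 0 0" --pt "0.01 0 0" --pt "0.01 0 0" --pt "0.01 0 0" --twist '[0.003,0.003,0.003,0.003,0.003]'

```text
time_s: 6.45
eef_pos: [0.4091, -0.3249, 0.1696]
tool_rot: [3.142, -0.0, 1.797]
ft_force: [-0.1, -0.5, 0.6]
finger_gap: 0.0838
grip_force: 0.0
```

drive_tool --gripper '[1,1,1,1,1]' --pt "0 0 -0.1" --pt "0 0 -0.22" --pt "0 0 -0.35" --pt "0 0 -0.48" --pt "0 0 -0.56" --twist '[0,0,0,0,0]'

```text
time_s: 6.95
eef_pos: [0.4085, -0.3244, 0.0559]
tool_rot: [-3.14, -0.001, 1.797]
ft_force: [0.6, 0.9, -0.3]
finger_gap: 0.0915
grip_force: 0.0
```

drive_tool --gripper '[0.3,-0.1,-1,-1,-1]' --pt "0 0 0" --pt "0 0 0" --pt "0 0 0" --pt "0 0 0" --pt "0 0 0" --twist '[0,0,0,0,0]'

```text
time_s: 7.45
eef_pos: [0.4097, -0.3251, 0.0583]
tool_rot: [3.14, 0.001, 1.797]
ft_force: [0.1, -0.5, -1.0]
finger_gap: 0.0566
grip_force: 0.0
```

drive_tool --gripper '[-1,-1,-1,-1,-1]' --pt "0 0 0" --pt "0 0 0" --pt "0 0 0" --pt "0 0 0" --pt "0 0 0" --twist '[0,0,0,0,0]'

```text
time_s: 7.95
eef_pos: [0.4091, -0.3249, 0.0576]
tool_rot: [-3.142, -0.0, 1.797]
ft_force: [-1.7, 0.5, 2.0]
finger_gap: 0.0338
grip_force: 29.9
```

drive_tool --gripper '[-1,-1,-1,-1,-1]' --pt "0 0 0.06" --pt "0 0 0.2" --pt "0 0 0.36" --pt "0 0 0.52" --pt "0 0 0.65" --twist '[0,0,0,0,0]'

```text
time_s: 8.45
eef_pos: [0.4088, -0.3249, 0.1895]
tool_rot: [3.142, 0.0, 1.797]
ft_force: [-0.5, -0.2, -6.0]
finger_gap: 0.0335
grip_force: 29.9
```

drive_tool --gripper '[-1,-1,-1,-1,-1]' --pt "0.1 0.1 0.05" --pt "0.2 0.3 0.05" --pt "0.35 0.5 0.05" --pt "0.5 0.75 0.05" --pt "0.58 1 0.05" --twist '[-0.01,-0.02,-0.03,-0.04,-0.05]'

```text
time_s: 8.95
eef_pos: [0.5227, -0.1333, 0.1979]
tool_rot: [3.141, 0.001, 1.638]
ft_force: [1.7, -0.8, -6.3]
finger_gap: 0.0336
grip_force: 29.9
```

drive_tool --gripper '[-1,-1,-1,-1,-1]' --pt "0 0.22 0" --pt "0 0.45 0" --pt "0 0.7 0" --pt "0 0.88 0" --pt "0 0.967 0" --twist '[-0.01,-0.02,-0.03,-0.04,-0.048]'

```text
time_s: 9.45
eef_pos: [0.5205, 0.0631, 0.1974]
tool_rot: [-3.14, -0.001, 1.493]
ft_force: [0.2, -0.3, -5.4]
finger_gap: 0.0338
grip_force: 29.9
```

drive_tool --gripper '[-1,-1,-1,-1,-1]' --pt "0 0 0" --pt "0 0 0" --pt "0 0 0" --pt "0 0 0" --pt "0 0 0" --twist '[0,0,0,0,0]'

```text
time_s: 9.95
eef_pos: [0.5216, 0.0574, 0.1976]
tool_rot: [3.142, 0.0, 1.488]
ft_force: [-0.0, -0.6, -5.5]
finger_gap: 0.0339
grip_force: 29.9
```

Run:
```python
from h import *
s=state(); e=np.array(s["eef_pos"]); print(s["time_s"],e.round(4),np.round(s["ft_force"],1),np.degrees(s["tool_rot"]),s["finger_gap"])
zt=.105+e[2]-.0577
for n in("scene","top"):
    im,P=cloud(n); np.savez(n+"1.npz",im=im,P=P)
    L=tf(P,e[:2],np.radians(-4.75)); 
    for a,b in((zt-.012,zt+.008),(.09,zt-.02)):
        q=L[(L[...,2]>a)&(L[...,2]<b)&(abs(L[...,0])<.03)&(abs(L[...,1])<.11)]
        print(n,len(q),np.percentile(q,[1,50,99],axis=0).round(4).tolist() if len(q) else 0)
    if n=="scene": cv2.imwrite("pics/hold.png",cv2.resize(im[80:270,200:350],(440,560),interpolation=2)[:,:,::-1])
```

```text
9.95 [0.5216 0.0574 0.1976] [-0.  -0.6 -5.5] [1.79998712e+02 3.87309361e-03 8.52313139e+01] 0.0338912798353955
scene 376 [[-0.0286, -0.0732, 0.2338], [-0.0, -0.0268, 0.2454], [0.0277, 0.0558, 0.2514]]
scene 560 [[-0.0195, -0.0934, 0.1437], [-0.0155, -0.0681, 0.1835], [0.0158, 0.0585, 0.2235]]
top 77 [[-0.0175, -0.0663, 0.2356], [-0.0022, -0.0568, 0.2441], [0.0161, -0.0473, 0.2493]]
top 63 [[-0.0187, -0.0966, 0.0927], [-0.0036, -0.074, 0.1992], [0.0148, -0.0445, 0.2245]]
```

View pics/hold.png

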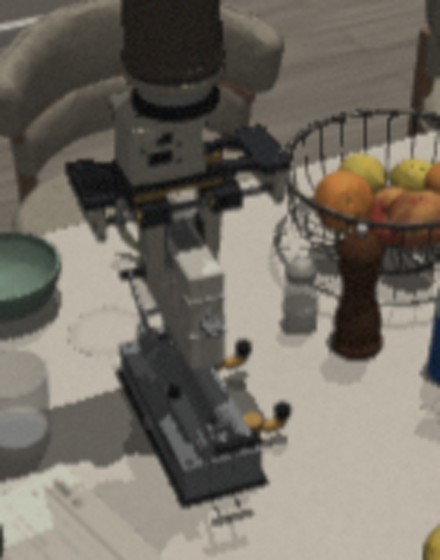

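The picture shows the cartridge held upright over the dock, still short of it in y, as the reported pose says. I'll correct the xy and lower it to just above the rim.

drive_tool --gripper '[-1,-1,-1,-1,-1]' --pt "0.017 0.056 0" --pt "0.017 0.056 -0.1" --pt "0.017 0.056 -0.22" --pt "0.017 0.056 -0.32" --pt "0.017 0.056 -0.4" --twist '[0,0,0,0,0]'

```text
time_s: 10.55
eef_pos: [0.525, 0.0704, 0.1164]
tool_rot: [-3.141, 0.0, 1.49]
ft_force: [-1.9, -18.3, 21.9]
finger_gap: 0.034
grip_force: 30.0
```

drive_tool --gripper '[-1,-1,-1,-1,-1]' --pt "0 0 -0.02" --pt "0 0 -0.03" --pt "0 0 -0.03" --pt "0 0 -0.03" --pt "0 0 -0.03" --twist '[0,0,0,0,0]'

```text
time_s: 11.05
eef_pos: [0.5254, 0.0674, 0.1123]
tool_rot: [3.141, 0.002, 1.488]
ft_force: [-4.7, -10.9, 7.5]
finger_gap: 0.0335
grip_force: 30.0
```

Run:
```python
from h import *
s=state(); e=np.array(s["eef_pos"]); print(s["time_s"],e.round(4),np.round(s["ft_force"],1),np.degrees(s["tool_rot"]).round(2),s["finger_gap"])
zt=.105+e[2]-.0577; print("top z",zt)
for n in("scene","top"):
    im,P=cloud(n); np.savez(n+"2.npz",im=im,P=P)
    L=tf(P,e[:2],np.radians(-4.75)); 
    for a,b,w in((zt-.012,zt+.008,.03),(.075,zt-.02,.03),(.035,.05,.05)):
        q=L[(L[...,2]>a)&(L[...,2]<b)&(abs(L[...,0])<w)&(abs(L[...,1])<.125)]
        print(n,(round(a,3),round(b,3)),len(q),np.percentile(q,[0,1,3,50,97,99,100],axis=0).T[:2].round(4).tolist() if len(q) else 0)
    if n=="scene": cv2.imwrite("pics/hold2.png",cv2.resize(im[110:260,220:320],(400,600),interpolation=2)[:,:,::-1])
```

```text
11.05 [0.5254 0.0674 0.1123] [ -4.7 -10.9   7.5] [1.7998e+02 1.4000e-01 8.5230e+01] 0.033547893088328284
top z 0.15955819214034375
scene (np.float64(0.148), np.float64(0.168)) 359 [[-0.0292, -0.0276, -0.0246, 0.0004, 0.0255, 0.0289, 0.0299], [-0.0775, -0.0756, -0.074, -0.0261, 0.0305, 0.0505, 0.0532]]
scene (0.075, np.float64(0.14)) 437 [[-0.0263, -0.0198, -0.018, -0.0127, 0.0149, 0.0166, 0.0283], [-0.1225, -0.117, -0.1054, -0.0684, 0.0947, 0.1144, 0.1227]]
scene (0.035, 0.05) 565 [[-0.0416, -0.0409, -0.0406, -0.0261, 0.0399, 0.0473, 0.0498], [-0.1089, -0.1083, -0.1075, -0.0421, 0.0938, 0.1011, 0.1079]]
top (np.float64(0.148), np.float64(0.168)) 96 [[-0.0168, -0.0165, -0.0158, 0.0, 0.0162, 0.017, 0.0175], [-0.0691, -0.0688, -0.0683, -0.0552, -0.0422, -0.0417, -0.0398]]
top (0.075, np.float64(0.14)) 89 [[-0.0178, -0.0175, -0.0174, -0.0032, 0.0118, 0.013, 0.0133], [-0.1249, -0.124, -0.1212, -0.086, 0.1205, 0.1239, 0.1245]]
top (0.035, 0.05) 240 [[-0.0418, -0.0409, -0.0403, -0.022, 0.0432, 0.0472, 0.0496], [-0.1016, -0.1013, -0.1007, -0.0703, -0.0355, -0.0328, -0.032]]
```

View pics/hold2.png

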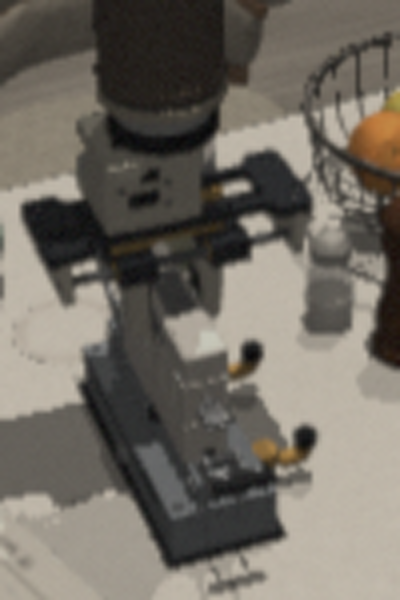

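The picture shows the cartridge over the well with its near end by the right lever. There's already a contact force of about 13 N up and 11 N along -y. I'll back off a little and check the cartridge's height and tilt.

drive_tool --gripper '[-1,-1,-1,-1,-1]' --pt "0 0 0.03" --pt "0 0 0.06" --pt "0 0 0.06" --pt "0 0 0.06" --pt "0 0 0.06" --twist '[0,0,0,0,0]'

```text
time_s: 11.65
eef_pos: [0.525, 0.0704, 0.1234]
tool_rot: [-3.142, -0.0, 1.49]
ft_force: [-0.5, 0.4, -5.3]
finger_gap: 0.0342
grip_force: 30.0
```

```bash
cat > chk.py <<'E'
from h import *
def rep(tag=None,dock=np.array([.5245,.0685])):
    s=state(); e=np.array(s["eef_pos"]); print(s["time_s"],e.round(4),np.round(s["ft_force"],1),np.round(s["moment"],2),np.degrees(s["tool_rot"]).round(2),round(s["finger_gap"],4))
    for n in("scene","top"):
        if tag=="old": P=np.load(n+"2.npz")["P"]
        else: im,P=cloud(n); np.savez(n+"3.npz",im=im,P=P)
        L=tf(P,dock,np.radians(-4.75)); zt=.105+e[2]-.0577
        q=L[(abs(L[...,2]-zt)<.012)&(abs(L[...,0])<.016)&(abs(L[...,1])<.09)]
        f=np.abs(q[:,1])>.03; q=q[f]
        A=np.c_[q[:,0],q[:,1],np.ones(len(q))]; w=np.ones(len(q),bool)
        for _ in range(5): k=np.linalg.lstsq(A[w],q[w,2],rcond=None)[0]; w=abs(A@k-q[:,2])<.003
        print(n,"top plane slope x,y,z0",k.round(4),"pred zt",zt.round(4),w.sum(),"y ends",np.percentile(q[w,1],[0,1,99,100]).round(4),"x",np.percentile(q[w,0],[1,99]).round(4))
        d=L[(L[...,2]>.038)&(L[...,2]<.05)&(abs(L[...,0])<.038)&(abs(L[...,0])>.02)&(abs(L[...,1])<.12)]
        print("   dock y ends",np.percentile(d[:,1],[0,1,99,100]).round(4))
        for sg in(1,-1):
            g=L[(abs(L[...,0])<.025)&(L[...,1]*sg>.125)&(L[...,1]*sg<.18)&(L[...,2]>.07)&(L[...,2]<.14)]
            if len(g): print("   lever",sg,len(g),"outer |y|",np.percentile(abs(g[:,1]),[50,97]).round(4),"z",np.percentile(g[:,2],[50,97]).round(4))
E
python3 -c "
from chk import *
rep()"
```

```text
11.65 [0.525  0.0704 0.1234] [-0.5  0.4 -5.3] [-0.14  0.07 -0.02] [-1.800e+02 -3.000e-02  8.537e+01] 0.0342
scene top plane slope x,y,z0 [-0.0125  0.0698  0.1738] pred zt 0.1707 125 y ends [-0.0741 -0.0732  0.0473  0.0495] x [-0.0152  0.0153]
   dock y ends [-0.1123 -0.1098  0.1013  0.1047]
   lever 1 12 outer |y| [0.1429 0.1463] z [0.1027 0.108 ]
   lever -1 81 outer |y| [0.1511 0.1561] z [0.1045 0.1084]
top top plane slope x,y,z0 [ 0.0436 -0.0043  0.1684] pred zt 0.1707 60 y ends [-0.0671 -0.0669 -0.0403 -0.0401] x [-0.0154  0.0154]
   dock y ends [-0.1024 -0.1019 -0.0309 -0.0303]
   lever 1 68 outer |y| [0.1462 0.1538] z [0.1041 0.1093]
   lever -1 62 outer |y| [0.1426 0.1495] z [0.1038 0.1112]
```

The cartridge has tilted about 4° in the grip, with its +y end pushed up. I'll look at the height profiles of the dock ends and the lugs in the first images to find what it met.

Run:
```python
from h import *
for n,dy in(("top",.0710),("scene",.066)):
    P=np.load(n+"0.npz")["P"]
    L=tf(P,np.array([.5245,dy]),np.radians(-4.75))
    print(n,"dock: y-bin zmax for |x|<.009, .009-.02")
    for sg in(1,-1):
        for a in np.arange(.06,.165,.006):
            o=[]
            for x0,x1 in((0,.008),(.008,.024)):
                q=L[(abs(L[...,0])>=x0)&(abs(L[...,0])<x1)&(L[...,1]*sg>=a)&(L[...,1]*sg<a+.006)]
                o.append((len(q),np.sort(q[:,2])[-2:].round(3).tolist()))
            print(sg,round(a,3),o)
    C=tf(P,np.array([.407,-.3223 if n=="top" else -.327]),np.radians(12.4))
    for sg in(1,-1):
        q=C[(abs(C[...,0])<.012)&(C[...,1]*sg>.072)&(C[...,1]*sg<.1)&(C[...,2]>.02)]; print("lug",sg,len(q),np.percentile(q[:,2],[2,50,98]).round(4) if len(q) else 0,np.percentile(q[:,1],[0,50,100]).round(4) if len(q) else 0)
```

```text
top dock: y-bin zmax for |x|<.009, .009-.02
1 0.06 [(8, [0.007, 0.009]), (17, [0.045, 0.048])]
1 0.066 [(7, [0.013, 0.013]), (18, [0.043, 0.044])]
1 0.072 [(17, [0.069, 0.07]), (23, [0.049, 0.049])]
1 0.078 [(7, [0.049, 0.049]), (16, [0.068, 0.072])]
1 0.084 [(11, [0.07, 0.071]), (21, [0.074, 0.076])]
1 0.09 [(9, [0.066, 0.067]), (16, [0.083, 0.086])]
1 0.096 [(10, [0.087, 0.088]), (19, [0.089, 0.094])]
1 0.102 [(2, [0.086, 0.087]), (11, [0.085, 0.086])]
1 0.108 [(0, []), (5, [0.081, 0.082])]
1 0.114 [(6, [0.004, 0.004]), (16, [0.086, 0.091])]
1 0.12 [(9, [0.005, 0.008]), (17, [0.088, 0.091])]
1 0.126 [(4, [0.001, 0.003]), (19, [0.093, 0.098])]
1 0.132 [(6, [0.002, 0.002]), (17, [0.095, 0.098])]
1 0.138 [(15, [0.105, 0.107]), (30, [0.108, 0.113])]
1 0.144 [(13, [0.109, 0.109]), (31, [0.11, 0.111])]
1 0.15 [(6, [0.0, 0.005]), (13, [0.106, 0.109])]
1 0.156 [(0, []), (3, [-0.005, -0.001])]
1 0.162 [(0, []), (4, [0.002, 0.003])]
-1 0.06 [(9, [0.01, 0.013]), (16, [0.046, 0.046])]
-1 0.066 [(9, [0.062, 0.067]), (14, [0.047, 0.05])]
-1 0.072 [(8, [0.072, 0.073]), (18, [0.049, 0.051])]
-1 0.
[... 2094 characters left out ...]
-1 0.102 [(64, [0.085, 0.086]), (135, [0.086, 0.087])]
-1 0.108 [(15, [0.007, 0.008]), (39, [0.083, 0.087])]
-1 0.114 [(9, [0.002, 0.002]), (20, [0.01, 0.087])]
-1 0.12 [(8, [0.002, 0.002]), (20, [0.088, 0.09])]
-1 0.126 [(7, [0.003, 0.005]), (20, [0.096, 0.099])]
-1 0.132 [(10, [0.003, 0.004]), (17, [0.101, 0.102])]
-1 0.138 [(11, [0.104, 0.105]), (25, [0.106, 0.108])]
-1 0.144 [(20, [0.107, 0.108]), (42, [0.109, 0.109])]
-1 0.15 [(22, [0.108, 0.109]), (33, [0.108, 0.108])]
-1 0.156 [(10, [0.002, 0.004]), (18, [0.003, 0.003])]
-1 0.162 [(10, [0.001, 0.003]), (14, [0.003, 0.003])]
lug 1 5 [0.055  0.0599 0.0603] [0.0847 0.0884 0.0898]
lug -1 77 [0.0535 0.0613 0.0656] [-0.093  -0.0822 -0.0724]
```

The posts with the rubber pads, about 69 mm high, stand right at the well ends. The cartridge's bottom edge caught the +y one because y there has only 1–2 mm of play. I'll set the cartridge down on the free table beside the dock to square it in the grip, then re-measure.

drive_tool --gripper '[-1,-1,-1,-1,-1]' --pt "0 0 0.1" --pt "0 0 0.2" --pt "0 0 0.3" --pt "0 0 0.4" --pt "0 -0.1 0.42" --twist '[0,0,0,0,0]'

```text
time_s: 12.25
eef_pos: [0.5263, 0.0526, 0.2093]
tool_rot: [3.139, -0.003, 1.494]
ft_force: [0.4, -0.0, -6.6]
finger_gap: 0.0337
grip_force: 30.0
```

drive_tool --gripper '[-1,-1,-1,-1,-1]' --pt "-0.03 -0.2 0" --pt "-0.06 -0.4 0" --pt "-0.09 -0.6 0" --pt "-0.12 -0.75 0" --pt "-0.12 -0.8 0" --twist '[0,0,0,0,0]'

```text
time_s: 12.75
eef_pos: [0.4996, -0.1144, 0.2078]
tool_rot: [3.141, 0.001, 1.484]
ft_force: [0.2, 0.5, -6.7]
finger_gap: 0.0339
grip_force: 30.0
```

drive_tool --gripper '[-1,-1,-1,-1,-1]' --pt "0 -0.2 0" --pt "0 -0.4 -0.1" --pt "0 -0.6 -0.2" --pt "0 -0.7 -0.35" --pt "0 -0.7 -0.5" --twist '[0,0,0,0,0]'

```text
time_s: 13.25
eef_pos: [0.5009, -0.2545, 0.1069]
tool_rot: [3.14, 0.003, 1.485]
ft_force: [0.6, 0.4, -6.3]
finger_gap: 0.0338
grip_force: 30.0
```

drive_tool --gripper '[-1,-1,-1,-1,-1]' --pt "0 0 -0.08" --pt "0 0 -0.15" --pt "0 0 -0.19" --pt "0 0 -0.21" --pt "0 0 -0.22" --twist '[0,0,0,0,0]'

```text
time_s: 13.75
eef_pos: [0.5015, -0.2503, 0.0637]
tool_rot: [3.141, 0.0, 1.49]
ft_force: [0.6, 0.4, -5.5]
finger_gap: 0.0339
grip_force: 30.0
```

drive_tool --gripper '[-1,-1,-1,-1,-1]' --pt "0 0 -0.005" --pt "0 0 -0.01" --pt "0 0 -0.015" --pt "0 0 -0.02" --pt "0 0 -0.02" --twist '[0,0,0,0,0]'

```text
time_s: 14.25
eef_pos: [0.5013, -0.2503, 0.0599]
tool_rot: [3.141, -0.0, 1.489]
ft_force: [-0.2, 2.0, -0.9]
finger_gap: 0.0338
grip_force: 30.0
```

Contact is starting. I'll open here so the cartridge settles flat, then measure.

drive_tool --gripper '[-0.2,0,0.3,0.3,0.3]' --pt "0 0 -0.005" --pt "0 0 -0.005" --pt "0 0 -0.005" --pt "0 0 -0.005" --pt "0 0 -0.005" --twist '[0,0,0,0,0]'

```text
time_s: 14.75
eef_pos: [0.5011, -0.2504, 0.0586]
tool_rot: [3.141, 0.0, 1.489]
ft_force: [-0.4, 0.8, 0.3]
finger_gap: 0.0587
grip_force: 0.0
```

drive_tool --gripper '[0.3,0.3,0.3,0.3,0.3]' --pt "0 0 0" --pt "0 0 0" --pt "0 0 0" --pt "0 0 0" --pt "0 0 0" --twist '[0,0,0,0,0]'

```text
time_s: 15.25
eef_pos: [0.501, -0.2504, 0.0585]
tool_rot: [-3.142, 0.0, 1.489]
ft_force: [0.2, 0.1, 0.6]
finger_gap: 0.0595
grip_force: 0.0
```

Run:
```python
from h import *
s=state(); e=np.array(s["eef_pos"]); print(s["time_s"],e.round(4),np.round(s["ft_force"],1),np.degrees(s["tool_rot"]).round(2),s["finger_gap"])
D={"scene":.066,"top":.071}
for n in("scene","top"):
    im,P=cloud(n); np.savez(n+"4.npz",im=im,P=P)
    L=tf(P,e[:2],np.radians(-4.75)); q=L[(abs(L[...,2]-.105)<.008)&(abs(L[...,0])<.022)&(abs(L[...,1])<.08)]
    f=abs(q[:,1])>.02; q=q[f]
    A=np.c_[q[:,:2],np.ones(len(q))];k=np.linalg.lstsq(A,q[:,2],rcond=None)[0]
    print(n,len(q),"slope",k.round(4),"x",np.percentile(q[:,0],[0,1,50,99,100]).round(4),"y",np.percentile(q[:,1],[0,1,99,100]).round(4))
    # per-end yaw: mean mid x at both ends
    for a,b in((-.07,-.04),(.02,.07)):
        t=q[(q[:,1]>a)&(q[:,1]<b)]
        if len(t)>10: print("  seg",a,t[:,0].min().round(4),t[:,0].max().round(4),len(t))
    # seats/rollers from clean images
    P=np.load(n+"0.npz")["P"]; L=tf(P,np.array([.5245,.0685]),np.radians(-4.75))
    for sg in(1,-1):
        t=L[(abs(L[...,0])<.007)&(L[...,1]*sg>.062)&(L[...,1]*sg<.088)&(L[...,2]>.05)&(L[...,2]<.074)]; print("  seat",sg,len(t),np.sort(t[:,1]*sg).round(4)[[0,1,2,-2,-1]], "x",t[:,0].mean().round(4))
        t=L[(abs(L[...,0])<.022)&(L[...,1]*sg>.132)&(L[...,1]*sg<.165)&(L[...,2]>.1)]; print("  grip",sg,len(t),t.mean(0).round(4),np.percentile(t[:,1]*sg,[2,98]).round(4))
```

```text
15.25 [ 0.501  -0.2504  0.0585] [0.2 0.1 0.6] [-180.      0.     85.33] 0.05951267581010298
scene 303 slope [0.0352 0.0249 0.106 ] x [-0.0168 -0.0164 -0.0004  0.0162  0.0187] y [-0.0715 -0.0696  0.0268  0.0299]
  seg -0.07 -0.0168 0.0169 173
  seg 0.02 -0.0086 0.016 23
  seat 1 26 [0.0654 0.0672 0.0673 0.0875 0.0879] x -0.0
  grip 1 45 [-0.0008  0.1421  0.1048] [0.1357 0.1487]
  seat -1 6 [0.0746 0.0755 0.0758 0.0783 0.0805] x 0.0012
  grip -1 68 [-0.0005 -0.1507  0.105 ] [0.1392 0.1561]
top 141 slope [-0.005   0.0044  0.1039] x [-0.0165 -0.0161  0.0007  0.0166  0.017 ] y [0.026  0.0278 0.0754 0.0755]
  seg 0.02 -0.0165 0.017 123
  seat 1 8 [0.0745 0.0763 0.0763 0.0801 0.0879] x -0.0008
  grip 1 50 [-0.0003  0.1477  0.1057] [0.1406 0.1536]
  seat -1 17 [0.0678 0.0681 0.0685 0.0855 0.0879] x -0.001
  grip -1 46 [ 0.0009 -0.1437  0.1046] [0.1353 0.1492]
```

The cartridge stands flat again. Both cameras agree that the dock lies +0.3157 in y and +0.0235 in x from it. My earlier y was therefore 3–5 mm too far to +y, which matches hitting that post. I'll regrip and go again.

drive_tool --gripper '[-1,-1,-1,-1,-1]' --pt "0 0 0" --pt "0 0 0" --pt "0 0 0" --pt "0 0 0" --pt "0 0 0" --twist '[0,0,0,0,0]'

```text
time_s: 15.85
eef_pos: [0.501, -0.2503, 0.0585]
tool_rot: [3.142, 0.0, 1.489]
ft_force: [0.6, -0.9, 0.2]
finger_gap: 0.0335
grip_force: 30.0
```

drive_tool --gripper '[-1,-1,-1,-1,-1]' --pt "0 0 0" --pt "0 0 0.1" --pt "0 0 0.3" --pt "0 0 0.5" --pt "0 0 0.7" --twist '[0,0,0,0,0]'

```text
time_s: 16.35
eef_pos: [0.4999, -0.2499, 0.1992]
tool_rot: [-3.139, -0.0, 1.489]
ft_force: [1.1, 0.1, -6.4]
finger_gap: 0.0338
grip_force: 30.0
```

drive_tool --gripper '[-1,-1,-1,-1,-1]' --pt "0.02 0.2 0" --pt "0.05 0.4 0" --pt "0.08 0.6 0" --pt "0.1 0.8 0" --pt "0.117 0.95 0" --twist '[0,0,0,0,0]'

```text
time_s: 16.85
eef_pos: [0.5235, -0.0571, 0.1977]
tool_rot: [-3.139, -0.001, 1.491]
ft_force: [0.6, 0.5, -5.7]
finger_gap: 0.0336
grip_force: 30.0
```

drive_tool --gripper '[-1,-1,-1,-1,-1]' --pt "0 0.2 0" --pt "0 0.4 0" --pt "0 0.55 0" --pt "0 0.62 0" --pt "0 0.628 0" --twist '[0,0,0,0,0]'

```text
time_s: 17.35
eef_pos: [0.5236, 0.0675, 0.1977]
tool_rot: [-3.14, 0.0, 1.493]
ft_force: [-0.0, 0.3, -6.5]
finger_gap: 0.0337
grip_force: 30.0
```

drive_tool --gripper '[-1,-1,-1,-1,-1]' --pt "0 0 0" --pt "0 0 -0.05" --pt "0 0 -0.12" --pt "0 0 -0.18" --pt "0 0 -0.2" --twist '[0,0,0,0,0]'

```text
time_s: 17.85
eef_pos: [0.5234, 0.0641, 0.1569]
tool_rot: [-3.139, 0.001, 1.488]
ft_force: [-0.5, 0.0, -6.2]
finger_gap: 0.0338
grip_force: 30.0
```

drive_tool --gripper '[-1,-1,-1,-1,-1]' --pt "0 0 0" --pt "0 0 0" --pt "0 0 0" --pt "0 0 0" --pt "0 0 0" --twist '[0,0,0,0,0]'

```text
time_s: 18.35
eef_pos: [0.5246, 0.0654, 0.1589]
tool_rot: [3.141, -0.0, 1.489]
ft_force: [-0.7, 0.4, -5.7]
finger_gap: 0.0338
grip_force: 30.0
```

```bash
sed -i 's/e\[2\]-.0577/e[2]-.0585/' chk.py; python3 -c "
from chk import *
rep(dock=np.array([.5245,.0653]))"
```

```text
18.35 [0.5246 0.0654 0.1589] [-0.7  0.4 -5.7] [-0.08  0.09  0.05] [ 1.7997e+02 -2.0000e-02  8.5340e+01] 0.0338
scene top plane slope x,y,z0 [ 0.015  -0.0128  0.2057] pred zt 0.2054 113 y ends [-0.0717 -0.0715  0.0642  0.0649] x [-0.0156  0.0152]
   dock y ends [-0.1075 -0.1054  0.1041  0.109 ]
   lever 1 42 outer |y| [0.145  0.1514] z [0.1023 0.1091]
   lever -1 80 outer |y| [0.1481 0.1529] z [0.105  0.1087]
top top plane slope x,y,z0 [-0.0585  0.0845  0.2101] pred zt 0.2054 47 y ends [-0.0642 -0.0641 -0.0447 -0.0441] x [-0.0151  0.0145]
   dock y ends [-0.0993 -0.0991 -0.0357 -0.0342]
   lever 1 70 outer |y| [0.1491 0.1566] z [0.104  0.1108]
   lever -1 59 outer |y| [0.1398 0.1462] z [0.1043 0.1096]
```

drive_tool --gripper '[-1,-1,-1,-1,-1]' --pt "0 0 -0.04" --pt "0 0 -0.08" --pt "0 0 -0.12" --pt "0 0 -0.15" --pt "0 0 -0.18" --twist '[0,0,0,0,0]'

```text
time_s: 18.95
eef_pos: [0.5244, 0.0655, 0.1219]
tool_rot: [-3.141, -0.0, 1.489]
ft_force: [0.4, 0.6, -4.9]
finger_gap: 0.0338
grip_force: 30.0
```

drive_tool --gripper '[-1,-1,-1,-1,-1]' --pt "0 0 0" --pt "0 0 -0.01" --pt "0 0 -0.02" --pt "0 0 -0.02" --pt "0 0 -0.02" --twist '[0,0,0,0,0]'

```text
time_s: 19.45
eef_pos: [0.5246, 0.0653, 0.1186]
tool_rot: [3.141, -0.0, 1.489]
ft_force: [-0.1, 2.1, -6.2]
finger_gap: 0.0338
grip_force: 30.0
```

drive_tool --gripper '[-1,-1,-1,-1,-1]' --pt "0 0.004 -0.01" --pt "0 0.004 -0.025" --pt "0 0.004 -0.04" --pt "0 0.004 -0.055" --pt "0 0.004 -0.065" --twist '[0,0,0,0,0]'

```text
time_s: 19.95
eef_pos: [0.5264, 0.072, 0.1076]
tool_rot: [3.139, -0.008, 1.493]
ft_force: [-4.0, 20.0, 21.9]
finger_gap: 0.0339
grip_force: 30.0
```

drive_tool --gripper '[-1,-1,-1,-1,-1]' --pt "0 0 -0.01" --pt "0 0 -0.02" --pt "0 0 -0.03" --pt "0 0 -0.03" --pt "0 0 -0.03" --twist '[0,0,0,0,0]'

```text
time_s: 20.45
eef_pos: [0.5265, 0.0729, 0.1022]
tool_rot: [3.138, -0.009, 1.494]
ft_force: [-4.3, 21.9, 26.1]
finger_gap: 0.0338
grip_force: 30.1
```

Another contact: about 22 N toward +y and 27 N up, with the arm pushed 7 mm to +y. I'll back off and look at how the cartridge sits.

Run:
```python
from chk import *
rep(dock=np.array([.5245,.0653]))
im=np.load("scene3.npz")["im"]; t=np.load("top3.npz")["im"]
o=np.zeros((600,800,3),np.uint8); o[:,:440]=cv2.resize(im[145:255,230:310],(440,600),interpolation=2); o[:350,445:795]=cv2.resize(t[180:250,235:305],(350,350),interpolation=2)
cv2.imwrite("pics/stuck.png",o[:,:,::-1])
```

```text
20.45 [0.5265 0.0729 0.1022] [-4.3 21.9 26.1] [ 4.41  1.57 -0.2 ] [179.82  -0.52  85.6 ] 0.0338
scene top plane slope x,y,z0 [-0.0819  0.0017  0.1494] pred zt 0.1487 28 y ends [-0.0595 -0.0589  0.0352  0.0359] x [-0.0155  0.0154]
   dock y ends [-0.1063 -0.106   0.1063  0.1086]
   lever 1 4 outer |y| [0.1362 0.144 ] z [0.0907 0.0927]
   lever -1 81 outer |y| [0.1487 0.1532] z [0.105  0.1089]
top top plane slope x,y,z0 [0.0319 1.325  0.2167] pred zt 0.1487 13 y ends [-0.0507 -0.0505 -0.0419 -0.0418] x [-0.0153  0.0154]
   dock y ends [-0.0993 -0.099  -0.0271 -0.0265]
   lever 1 68 outer |y| [0.1499 0.1577] z [0.1028 0.1094]
   lever -1 60 outer |y| [0.1397 0.1461] z [0.1032 0.1093]
```

View pics/stuck.png

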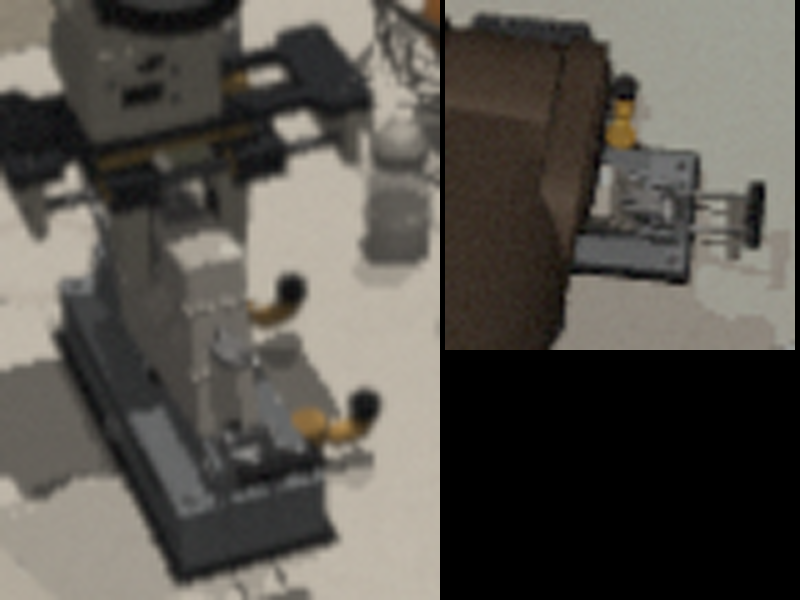

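The left crop shows the cartridge leaning to +y over the well, with its lug well above the right lever at (230,345) and (245,440). So its -y bottom edge is on the chamfer or post: this time I was 2–3 mm too far to -y. Putting both contacts and the clean outline fits together gives TCP y ≈ 0.068. I'll square the cartridge on the table again.

drive_tool --gripper '[-1,-1,-1,-1,-1]' --pt "0 0 0.05" --pt "0 0 0.15" --pt "0 0 0.3" --pt "0 0 0.45" --pt "0 0 0.55" --twist '[0,0,0,0,0]'

```text
time_s: 21.05
eef_pos: [0.5248, 0.0654, 0.2113]
tool_rot: [3.14, 0.0, 1.489]
ft_force: [-0.0, 0.3, -6.7]
finger_gap: 0.0339
grip_force: 30.0
```

drive_tool --gripper '[-1,-1,-1,-1,-1]' --pt "-0.03 -0.2 0" --pt "-0.06 -0.4 0" --pt "-0.09 -0.6 0" --pt "-0.12 -0.8 0" --pt "-0.12 -0.9 0" --twist '[0,0,0,0,0]'

```text
time_s: 21.55
eef_pos: [0.4986, -0.1185, 0.2097]
tool_rot: [-3.141, 0.001, 1.484]
ft_force: [0.6, 0.5, -5.0]
finger_gap: 0.0341
grip_force: 30.0
```

drive_tool --gripper '[-1,-1,-1,-1,-1]' --pt "0 -0.2 0" --pt "0 -0.4 -0.1" --pt "0 -0.6 -0.25" --pt "0 -0.68 -0.45" --pt "0 -0.7 -0.6" --twist '[0,0,0,0,0]'

```text
time_s: 22.05
eef_pos: [0.4987, -0.2574, 0.0876]
tool_rot: [-3.14, 0.002, 1.485]
ft_force: [0.3, 0.7, -5.6]
finger_gap: 0.0337
grip_force: 30.0
```

drive_tool --gripper '[-1,-1,-1,-1,-1]' --pt "0 0 -0.04" --pt "0 0 -0.08" --pt "0 0 -0.1" --pt "0 0 -0.11" --pt "0 0 -0.11" --twist '[0,0,0,0,0]'

```text
time_s: 22.55
eef_pos: [0.5012, -0.2536, 0.0684]
tool_rot: [3.14, 0.0, 1.49]
ft_force: [0.4, 0.1, -5.2]
finger_gap: 0.0339
grip_force: 30.0
```

drive_tool --gripper '[-1,-1,-1,-1,-1]' --pt "0 0 -0.005" --pt "0 0 -0.01" --pt "0 0 -0.015" --pt "0 0 -0.02" --pt "0 0 -0.025" --twist '[0,0,0,0,0]'

```text
time_s: 23.05
eef_pos: [0.5007, -0.2547, 0.0631]
tool_rot: [3.141, 0.001, 1.489]
ft_force: [-2.6, -1.7, 5.2]
finger_gap: 0.0341
grip_force: 30.0
```

drive_tool --gripper '[-1,-1,-1,-1,-1]' --pt "0 0 -0.005" --pt "0 0 -0.01" --pt "0 0 -0.015" --pt "0 0 -0.02" --pt "0 0 -0.02" --twist '[0,0,0,0,0]'

```text
time_s: 23.55
eef_pos: [0.5006, -0.258, 0.0603]
tool_rot: [3.139, 0.005, 1.487]
ft_force: [-4.5, -8.9, 9.8]
finger_gap: 0.0336
grip_force: 30.0
```

Now release, let it settle, back up and regrip at a known height.

drive_tool --gripper '[-0.2,0,0.3,0.3,0.3]' --pt "0 0 0" --pt "0 0 0" --pt "0 0 0" --pt "0 0 0" --pt "0 0 0" --twist '[0,0,0,0,0]'

```text
time_s: 24.05
eef_pos: [0.5005, -0.2536, 0.0584]
tool_rot: [-3.141, -0.0, 1.49]
ft_force: [-0.3, 0.3, -0.6]
finger_gap: 0.059
grip_force: 0.0
```

drive_tool --gripper '[0.3,0.3,-0.3,-1,-1]' --pt "0 0 0" --pt "0 0 0" --pt "0 0 0" --pt "0 0 0" --pt "0 0 0" --twist '[0,0,0,0,0]'

```text
time_s: 24.55
eef_pos: [0.5004, -0.254, 0.0586]
tool_rot: [3.142, 0.0, 1.489]
ft_force: [-0.6, 0.4, -0.9]
finger_gap: 0.0404
grip_force: 0.0
```

drive_tool --gripper '[-1,-1,-1,-1,-1]' --pt "0 0 0" --pt "0 0 0" --pt "0 0 0" --pt "0 0 0" --pt "0 0 0" --twist '[0,0,0,0,0]'

```text
time_s: 25.05
eef_pos: [0.5005, -0.254, 0.0585]
tool_rot: [3.141, 0.0, 1.489]
ft_force: [1.3, -0.2, -1.5]
finger_gap: 0.0341
grip_force: 30.0
```

Run:
```python
from h import *
s=state(); e=np.array(s["eef_pos"]); print(s["time_s"],e.round(4),np.round(s["ft_force"],1),np.degrees(s["tool_rot"]).round(2),s["finger_gap"])
for n in("scene","top"):
    im,P=cloud(n)
    L=tf(P,e[:2],np.radians(-4.75)); q=L[(abs(L[...,2]-.105)<.008)&(abs(L[...,0])<.022)&(abs(L[...,1])<.085)]
    q=q[abs(q[:,1])>.02]
    A=np.c_[q[:,:2],np.ones(len(q))];k=np.linalg.lstsq(A,q[:,2],rcond=None)[0]
    print(n,len(q),"slope",k.round(4),"x",np.percentile(q[:,0],[1,99]).round(4),"y",np.percentile(q[:,1],[0,1,99,100]).round(4))
```

```text
25.05 [ 0.5005 -0.254   0.0585] [ 1.3 -0.2 -1.5] [179.99   0.    85.33] 0.03406614203945099
scene 319 slope [0.0296 0.0251 0.106 ] x [-0.0168  0.0169] y [-0.0747 -0.0733  0.0261  0.028 ]
top 129 slope [-0.0234 -0.0279  0.105 ] x [-0.0169  0.0162] y [0.0266 0.0278 0.0717 0.0723]
```

drive_tool --gripper '[-1,-1,-1,-1,-1]' --pt "0 0 0.03" --pt "0 0 0.15" --pt "0 0 0.3" --pt "0 0 0.45" --pt "0 0 0.6" --twist '[0,0,0,0,0]'

```text
time_s: 25.65
eef_pos: [0.4994, -0.2536, 0.1794]
tool_rot: [-3.14, -0.0, 1.489]
ft_force: [1.2, 1.0, -6.0]
finger_gap: 0.0337
grip_force: 29.9
```

drive_tool --gripper '[-1,-1,-1,-1,-1]' --pt "0.02 0.2 0.02" --pt "0.05 0.4 0.02" --pt "0.08 0.6 0.02" --pt "0.1 0.8 0.02" --pt "0.12 0.95 0.02" --twist '[0,0,0,0,0]'

```text
time_s: 26.15
eef_pos: [0.5235, -0.0609, 0.1822]
tool_rot: [-3.14, -0.001, 1.491]
ft_force: [0.7, 0.4, -5.5]
finger_gap: 0.0339
grip_force: 30.0
```

drive_tool --gripper '[-1,-1,-1,-1,-1]' --pt "0 0.2 0" --pt "0 0.4 0" --pt "0 0.57 0" --pt "0 0.66 0" --pt "0 0.68 0" --twist '[0,0,0,0,0]'

```text
time_s: 26.65
eef_pos: [0.5234, 0.0751, 0.1821]
tool_rot: [-3.14, -0.0, 1.494]
ft_force: [-0.9, -0.1, -5.7]
finger_gap: 0.0338
grip_force: 30.0
```

drive_tool --gripper '[-1,-1,-1,-1,-1]' --pt "0 0 0" --pt "0 0 -0.04" --pt "0 0 -0.08" --pt "0 0 -0.1" --pt "0 0 -0.1" --twist '[0,0,0,0,0]'

```text
time_s: 27.15
eef_pos: [0.5238, 0.0712, 0.1616]
tool_rot: [-3.14, 0.001, 1.488]
ft_force: [-0.8, 0.5, -5.5]
finger_gap: 0.034
grip_force: 30.0
```

drive_tool --gripper '[-1,-1,-1,-1,-1]' --pt "0 0 0" --pt "0 0 0" --pt "0 0 0" --pt "0 0 0" --pt "0 0 0" --twist '[0,0,0,0,0]'

```text
time_s: 27.65
eef_pos: [0.5245, 0.0721, 0.1627]
tool_rot: [3.141, -0.0, 1.489]
ft_force: [-0.7, -0.2, -6.9]
finger_gap: 0.0341
grip_force: 30.0
```

Run:
```python
from chk import *
rep(dock=np.array([.5245,.068]))
im,P=cloud("scene"); np.savez("scene5.npz",im=im,P=P)
L=tf(P,np.array([.5245,.0656]),np.radians(-4.75))
# cart lower body near -y face: |x| and x centre
for z0 in(.11,.13,.16):
    q=L[(L[...,2]>z0)&(L[...,2]<z0+.02)&(abs(L[...,0])<.03)&(L[...,1]<-.05)&(L[...,1]>-.09)]
    print(z0,len(q),np.percentile(q[:,1],[5,50]).round(4) if len(q) else 0)
```

```text
27.65 [0.5245 0.0721 0.1627] [-0.7 -0.2 -6.9] [-0.11  0.07  0.  ] [ 1.7998e+02 -1.0000e-02  8.5340e+01] 0.0341
scene top plane slope x,y,z0 [ 0.0362 -0.0199  0.2097] pred zt 0.2092 116 y ends [-0.0707 -0.0706  0.0662  0.069 ] x [-0.0149  0.0155]
   dock y ends [-0.1108 -0.1081  0.1018  0.1099]
   lever 1 38 outer |y| [0.1421 0.1505] z [0.1017 0.1066]
   lever -1 81 outer |y| [0.1512 0.1547] z [0.105  0.1088]
top top plane slope x,y,z0 [0.0093 0.0387 0.2117] pred zt 0.2092 76 y ends [-0.0639 -0.0637 -0.0376 -0.0373] x [-0.0155  0.0155]
   dock y ends [-0.1019 -0.1016 -0.0285 -0.0268]
   lever 1 65 outer |y| [0.1477 0.1555] z [0.102  0.1083]
   lever -1 62 outer |y| [0.142  0.1486] z [0.1042 0.1102]
0.11 74 [-0.0696 -0.067 ]
0.13 57 [-0.0697 -0.0668]
0.16 109 [-0.0873 -0.0671]
```

drive_tool --gripper '[-1,-1,-1,-1,-1]' --pt "0 0 -0.05" --pt "0 0 -0.1" --pt "0 0 -0.14" --pt "0 0 -0.14" --pt "0 0 -0.14" --twist '[0,0,0,0,0]'

```text
time_s: 28.3
eef_pos: [0.5242, 0.0719, 0.1342]
tool_rot: [-3.141, 0.001, 1.489]
ft_force: [0.3, 0.2, -6.0]
finger_gap: 0.0336
grip_force: 30.0
```

drive_tool --gripper '[-1,-1,-1,-1,-1]' --pt "0 0 -0.015" --pt "0 0 -0.03" --pt "0 0 -0.045" --pt "0 0 -0.06" --pt "0 0 -0.06" --twist '[0,0,0,0,0]'

```text
time_s: 28.8
eef_pos: [0.5241, 0.0721, 0.1221]
tool_rot: [-3.141, 0.0, 1.489]
ft_force: [-0.1, -0.1, -6.4]
finger_gap: 0.0339
grip_force: 30.0
```

drive_tool --gripper '[-1,-1,-1,-1,-1]' --pt "0 0 -0.01" --pt "0 0 -0.02" --pt "0 0 -0.03" --pt "0 0 -0.03" --pt "0 0 -0.03" --twist '[0,0,0,0,0]'

```text
time_s: 29.3
eef_pos: [0.5244, 0.072, 0.1165]
tool_rot: [-3.142, 0.0, 1.489]
ft_force: [0.3, -0.7, -5.7]
finger_gap: 0.0339
grip_force: 30.0
```

drive_tool --gripper '[-1,-1,-1,-1,-1]' --pt "0 0 -0.015" --pt "0 0 -0.03" --pt "0 0 -0.045" --pt "0 0 -0.05" --pt "0 0 -0.05" --twist '[0,0,0,0,0]'

```text
time_s: 29.8
eef_pos: [0.5242, 0.072, 0.1063]
tool_rot: [-3.141, 0.0, 1.489]
ft_force: [-0.2, -0.8, -6.4]
finger_gap: 0.0337
grip_force: 30.0
```

drive_tool --gripper '[-1,-1,-1,-1,-1]' --pt "0 0 -0.01" --pt "0 0 -0.02" --pt "0 0 -0.025" --pt "0 0 -0.03" --pt "0 0 -0.03" --twist '[0,0,0,0,0]'

```text
time_s: 30.3
eef_pos: [0.5243, 0.072, 0.1004]
tool_rot: [-3.141, 0.0, 1.489]
ft_force: [-0.1, -1.3, -4.9]
finger_gap: 0.034
grip_force: 30.0
```

drive_tool --gripper '[-1,-1,-1,-1,-1]' --pt "0 0 -0.01" --pt "0 0 -0.02" --pt "0 0 -0.03" --pt "0 0 -0.04" --pt "0 0 -0.04" --twist '[0,0,0,0,0]'

```text
time_s: 30.8
eef_pos: [0.5242, 0.072, 0.0922]
tool_rot: [-3.141, 0.0, 1.489]
ft_force: [-0.1, 0.4, -6.3]
finger_gap: 0.0339
grip_force: 30.0
```

drive_tool --gripper '[-1,-1,-1,-1,-1]' --pt "0 0 -0.01" --pt "0 0 -0.02" --pt "0 0 -0.025" --pt "0 0 -0.025" --pt "0 0 -0.025" --twist '[0,0,0,0,0]'

```text
time_s: 31.3
eef_pos: [0.5244, 0.072, 0.0875]
tool_rot: [3.142, 0.0, 1.489]
ft_force: [0.2, -0.1, -6.0]
finger_gap: 0.0338
grip_force: 30.0
```

drive_tool --gripper '[-1,-1,-1,-1,-1]' --pt "0 0 -0.01" --pt "0 0 -0.02" --pt "0 0 -0.03" --pt "0 0 -0.035" --pt "0 0 -0.035" --twist '[0,0,0,0,0]'

```text
time_s: 31.8
eef_pos: [0.5243, 0.072, 0.0803]
tool_rot: [-3.141, 0.0, 1.489]
ft_force: [0.7, 0.0, -6.2]
finger_gap: 0.0342
grip_force: 30.0
```

drive_tool --gripper '[-1,-1,-1,-1,-1]' --pt "0 0 -0.004" --pt "0 0 -0.008" --pt "0 0 -0.01" --pt "0 0 -0.01" --pt "0 0 -0.01" --twist '[0,0,0,0,0]'

```text
time_s: 32.3
eef_pos: [0.5244, 0.072, 0.0786]
tool_rot: [3.142, 0.0, 1.489]
ft_force: [-0.1, 0.5, -5.4]
finger_gap: 0.0336
grip_force: 30.0
```

drive_tool --gripper '[-1,-1,-1,-1,-1]' --pt "0 0 -0.004" --pt "0 0 -0.008" --pt "0 0 -0.01" --pt "0 0 -0.01" --pt "0 0 -0.01" --twist '[0,0,0,0,0]'

```text
time_s: 32.8
eef_pos: [0.5246, 0.0716, 0.0768]
tool_rot: [3.141, 0.0, 1.489]
ft_force: [-0.9, -3.9, 3.1]
finger_gap: 0.0338
grip_force: 30.0
```

The cartridge rests on the pins with its origin at about 18 mm, in the expected range. I'll let go, rise clear, and check it.

drive_tool --gripper '[-0.2,0,0.2,0.2,0.2]' --pt "0 0 0" --pt "0 0 0" --pt "0 0 0" --pt "0 0 0" --pt "0 0 0" --twist '[0,0,0,0,0]'

```text
time_s: 33.3
eef_pos: [0.5245, 0.0722, 0.0765]
tool_rot: [3.141, -0.0, 1.489]
ft_force: [-0.9, 0.1, 0.0]
finger_gap: 0.0549
grip_force: 0.0
```

drive_tool --gripper '[0.2,0.2,0.2,0.2,0.2]' --pt "0 0 0.05" --pt "0 0 0.15" --pt "0 0 0.25" --pt "0 0 0.35" --pt "0 0 0.42" --twist '[0,0,0,0,0]'

```text
time_s: 33.8
eef_pos: [0.5249, 0.072, 0.1624]
tool_rot: [3.14, -0.001, 1.489]
ft_force: [0.1, -0.1, -0.5]
finger_gap: 0.0551
grip_force: 0.0
```

drive_tool --gripper '[-1,-1,-1,-1,-1]' --pt "0 -0.2 0" --pt "-0.02 -0.4 0" --pt "-0.04 -0.6 0" --pt "-0.06 -0.8 0" --pt "-0.07 -0.875 0" --twist '[0,0,0,0,0]'

```text
time_s: 34.3
eef_pos: [0.5095, -0.1075, 0.1614]
tool_rot: [3.141, 0.001, 1.484]
ft_force: [-0.5, -0.3, -0.7]
finger_gap: 0.0201
grip_force: 0.0
```

Run:
```python
from h import *
s=state(); e=np.array(s["eef_pos"]); print(s["time_s"],e.round(4),np.round(s["ft_force"],2),np.degrees(s["tool_rot"]).round(2),s["finger_gap"])
for n,dy in(("scene",.0656),("top",.0720)):
    im,P=cloud(n); L=tf(P,np.array([.5245,dy]),np.radians(-4.75))
    q=L[(abs(L[...,2]-.122)<.012)&(abs(L[...,0])<.02)&(abs(L[...,1])<.08)]
    A=np.c_[q[:,:2],np.ones(len(q))];k=np.linalg.lstsq(A,q[:,2],rcond=None)[0]
    print(n,len(q),k.round(4),np.percentile(q[:,2],[10,50,90]).round(4),"x",np.percentile(q[:,0],[1,99]).round(4),"y",np.percentile(q[:,1],[1,99]).round(4))
    for sg in(1,-1):
        g=L[(abs(L[...,0])<.022)&(L[...,1]*sg>.125)&(L[...,1]*sg<.17)&(L[...,2]>.1)&(L[...,2]<.115)]
        if len(g): print("   grip",sg,len(g),np.percentile(g[:,1]*sg,[2,50,98]).round(4),np.percentile(g[:,2],[50,97]).round(4))
```

```text
34.3 [ 0.5095 -0.1075  0.1614] [-0.49 -0.3  -0.7 ] [1.7995e+02 8.0000e-02 8.5040e+01] 0.020115542725796347
scene 118 [0.0845 0.0306 0.1232] [0.114  0.1231 0.1261] x [-0.018   0.0098] y [-0.0694  0.0713]
   grip 1 43 [0.1347 0.1457 0.1531] [0.104  0.1075]
   grip -1 68 [0.1385 0.1486 0.1529] [0.1052 0.1091]
top 474 [0.036  0.0024 0.1226] [0.1185 0.1227 0.1266] x [-0.0177  0.0168] y [-0.0673  0.069 ]
   grip 1 48 [0.1378 0.145  0.1509] [0.104  0.1092]
```

The cartridge is flat in the well, with its top at 0.123 in both views. Now the right lever: lower the shut fingers outside its grip.

drive_tool --gripper '[-1,-1,-1,-1,-1]' --pt "0 0 -0.1" --pt "0 0 -0.2" --pt "0 0 -0.32" --pt "0 0 -0.4" --pt "0 0 -0.42" --twist '[0,0,0,0,0]'

```text
time_s: 34.9
eef_pos: [0.5095, -0.1013, 0.0751]
tool_rot: [-3.139, -0.0, 1.491]
ft_force: [0.5, 0.8, 0.2]
finger_gap: 0.0001
grip_force: 0.0
```

drive_tool --gripper '[-1,-1,-1,-1,-1]' --pt "0.001 0.01 0" --pt "0.002 0.03 0" --pt "0.004 0.05 0" --pt "0.006 0.07 0" --pt "0.006 0.07 0" --twist '[0,0,0,0,0]'

```text
time_s: 35.4
eef_pos: [0.512, -0.0937, 0.0784]
tool_rot: [3.138, 0.005, 1.486]
ft_force: [-5.0, -16.2, 9.1]
finger_gap: 0.0003
grip_force: 8.2
```

drive_tool --gripper '[-1,-1,-1,-1,-1]' --pt "0.001 0.01 0.012" --pt "0.002 0.02 0.024" --pt "0.003 0.032 0.034" --pt "0.004 0.044 0.042" --pt "0.004 0.055 0.05" --twist '[0,0,0,0,0]'

```text
time_s: 35.9
eef_pos: [0.5129, -0.0843, 0.089]
tool_rot: [3.138, 0.006, 1.484]
ft_force: [-6.9, -20.4, 17.6]
finger_gap: 0.0007
grip_force: 10.8
```

```bash
cat > lev.py <<'E'
from h import *
def lev(cams=("top","scene")):
    s=state(); e=np.array(s["eef_pos"]); print(s["time_s"],e.round(4),np.round(s["ft_force"],2))
    for n in cams:
        dy=.0656 if n=="scene" else .0720
        im,P=cloud(n); L=tf(P,np.array([.5245,dy]),np.radians(-4.75)); s=state(); print(n,np.round(s["ft_force"],2))
        for sg in(1,-1):
            g=L[(abs(L[...,0])<.022)&(L[...,1]*sg>.088)&(L[...,1]*sg<.17)&(L[...,2]>.1)&(L[...,2]<.138)]
            if len(g)>3: print("   grip",sg,len(g),np.percentile(g[:,1]*sg,[2,50,98]).round(4),np.percentile(g[:,2],[50,97]).round(4))
        q=L[(abs(L[...,2]-.115)<.02)&(abs(L[...,0])<.02)&(abs(L[...,1])<.068)]; 
        if len(q): print("   cart top z",np.percentile(q[:,2],[50]).round(4),len(q))
E
python3 -c "
from lev import *
lev()"
```

```text
35.9 [ 0.5129 -0.0843  0.089 ] [ -6.9  -20.4   17.63]
top [ -5.   -14.64  12.31]
   grip 1 47 [0.1339 0.1449 0.1505] [0.1047 0.1087]
   cart top z [0.1222] 472
scene [ -2.68 -13.01   9.76]
   grip 1 43 [0.1342 0.1453 0.1535] [0.1042 0.1078]
   grip -1 130 [0.1318 0.1608 0.1643] [0.1229 0.1368]
   cart top z [0.1218] 150
```

The right lever is swinging in, but finger friction is pressing down on it, giving the +z reaction. I'll back off, drop the fingers lower beside the bar, and push again while rising slightly faster than the bar.

drive_tool --gripper '[-1,-1,-1,-1,-1]' --pt "-0.004 -0.05 0" --pt "-0.005 -0.06 -0.03" --pt "-0.005 -0.06 -0.07" --pt "-0.005 -0.06 -0.08" --pt "-0.005 -0.06 -0.08" --twist '[0,0,0,0,0]'

```text
time_s: 36.5
eef_pos: [0.5109, -0.0892, 0.0698]
tool_rot: [-3.14, -0.0, 1.49]
ft_force: [0.6, 0.2, 0.4]
finger_gap: 0.0006
grip_force: 0.0
```

drive_tool --gripper '[-1,-1,-1,-1,-1]' --pt "0.002 0.025 0.005" --pt "0.004 0.045 0.02" --pt "0.005 0.06 0.04" --pt "0.006 0.075 0.06" --pt "0.007 0.09 0.08" --twist '[0,0,0,0,0]'

```text
time_s: 37.0
eef_pos: [0.5129, -0.0718, 0.0871]
tool_rot: [3.141, 0.0, 1.489]
ft_force: [-1.2, -3.2, -2.2]
finger_gap: 0.0005
grip_force: 1.2
```

drive_tool --gripper '[-1,-1,-1,-1,-1]' --pt "0.001 0.013 0.01" --pt "0.002 0.026 0.02" --pt "0.003 0.038 0.027" --pt "0.004 0.05 0.034" --pt "0.005 0.06 0.04" --twist '[0,0,0,0,0]'

```text
time_s: 37.5
eef_pos: [0.5138, -0.0598, 0.0946]
tool_rot: [-3.142, 0.0, 1.489]
ft_force: [-0.6, -2.5, -2.1]
finger_gap: 0.0002
grip_force: 1.2
```

drive_tool --gripper '[-1,-1,-1,-1,-1]' --pt "0 0.004 0.002" --pt "0.001 0.008 0.004" --pt "0.001 0.012 0.005" --pt "0.001 0.016 0.006" --pt "0.001 0.016 0.006" --twist '[0,0,0,0,0]'

```text
time_s: 38.0
eef_pos: [0.5141, -0.0567, 0.0958]
tool_rot: [3.141, 0.0, 1.489]
ft_force: [-0.5, -2.9, -1.8]
finger_gap: 0.0004
grip_force: 1.1
```

drive_tool --gripper '[-1,-1,-1,-1,-1]' --pt "0 0.003 0.001" --pt "0.001 0.006 0.002" --pt "0.001 0.009 0.003" --pt "0.001 0.012 0.003" --pt "0.001 0.012 0.003" --twist '[0,0,0,0,0]'

```text
time_s: 38.5
eef_pos: [0.5143, -0.0543, 0.0964]
tool_rot: [3.141, 0.0, 1.489]
ft_force: [-0.1, -2.2, 0.8]
finger_gap: 0.0005
grip_force: 1.3
```

drive_tool --gripper '[-1,-1,-1,-1,-1]' --pt "0 0.004 0.001" --pt "0.001 0.008 0.002" --pt "0.001 0.012 0.003" --pt "0.001 0.012 0.003" --pt "0.001 0.012 0.003" --twist '[0,0,0,0,0]'

```text
time_s: 39.0
eef_pos: [0.5145, -0.0519, 0.097]
tool_rot: [3.141, -0.0, 1.489]
ft_force: [-1.4, -2.7, 2.2]
finger_gap: 0.0003
grip_force: 1.4
```

drive_tool --gripper '[-1,-1,-1,-1,-1]' --pt "0 0.004 0.001" --pt "0.001 0.008 0.002" --pt "0.001 0.012 0.003" --pt "0.001 0.012 0.003" --pt "0.001 0.012 0.003" --twist '[0,0,0,0,0]'

```text
time_s: 39.5
eef_pos: [0.5147, -0.0494, 0.0976]
tool_rot: [3.141, -0.0, 1.489]
ft_force: [-0.1, -3.1, 2.7]
finger_gap: 0.0003
grip_force: 1.4
```

drive_tool --gripper '[-1,-1,-1,-1,-1]' --pt "0 0.004 0.001" --pt "0.001 0.008 0.001" --pt "0.001 0.012 0.001" --pt "0.001 0.012 0.001" --pt "0.001 0.012 0.001" --twist '[0,0,0,0,0]'

```text
time_s: 40.0
eef_pos: [0.5149, -0.0472, 0.0978]
tool_rot: [3.141, 0.0, 1.489]
ft_force: [-0.4, -4.4, 3.9]
finger_gap: 0.0003
grip_force: 2.1
```

drive_tool --gripper '[-1,-1,-1,-1,-1]' --pt "0 0.003 0.001" --pt "0 0.006 0.002" --pt "0 0.006 0.002" --pt "0 0.006 0.002" --pt "0 0.006 0.002" --twist '[0,0,0,0,0]'

```text
time_s: 40.5
eef_pos: [0.5149, -0.0461, 0.0981]
tool_rot: [3.141, 0.0, 1.489]
ft_force: [0.2, -4.5, 2.6]
finger_gap: 0.0001
grip_force: 2.5
```

```bash
python3 -c "
from lev import *
lev()"
```

```text
40.5 [ 0.5149 -0.0461  0.0981] [ 0.17 -4.52  2.55]
top [-0.01 -5.91  1.79]
   grip 1 50 [0.1345 0.145  0.1514] [0.1035 0.1089]
   cart top z [0.1219] 402
scene [ 0.48 -4.05  1.68]
   grip 1 38 [0.1409 0.1459 0.1552] [0.1038 0.1081]
   grip -1 92 [0.0917 0.1233 0.1274] [0.1293 0.1378]
   cart top z [0.1168] 86
```

drive_tool --gripper '[-1,-1,-1,-1,-1]' --pt "0 0.002 0" --pt "0 0.004 0" --pt "0 0.004 0" --pt "0 0.004 0" --pt "0 0.004 0" --twist '[0,0,0,0,0]'

```text
time_s: 41.1
eef_pos: [0.515, -0.0455, 0.0982]
tool_rot: [3.141, 0.0, 1.489]
ft_force: [0.6, -5.5, 3.4]
finger_gap: 0.0002
grip_force: 2.9
```

```bash
cat > f.py <<'E'
from h import *
F=[state()["ft_force"]]
for i in range(5): grab_frame("top"); F.append(state()["ft_force"])
print(state()["time_s"],np.round(F,1).tolist(),np.mean(F,0).round(2),np.round(state()["eef_pos"],4))
E
python3 f.py
```

```text
41.35 [[0.6, -5.5, 3.4], [0.5, -6.0, 3.3], [-0.5, -5.9, 2.5], [0.4, -7.2, 2.2], [0.2, -6.0, 3.0], [-0.4, -5.6, 3.8]] [ 0.12 -6.03  3.04] [ 0.515  -0.0455  0.0982]
```

drive_tool --gripper '[-1,-1,-1,-1,-1]' --pt "0 0.002 0" --pt "0 0.002 0" --pt "0 0.002 0" --pt "0 0.002 0" --pt "0 0.002 0" --twist '[0,0,0,0,0]'

```text
time_s: 41.85
eef_pos: [0.515, -0.0452, 0.0983]
tool_rot: [3.141, 0.001, 1.489]
ft_force: [0.9, -6.9, 2.6]
finger_gap: 0.0005
grip_force: 3.1
```

```bash
python3 f.py
```

```text
42.1 [[0.9, -6.9, 2.6], [-0.3, -5.0, 3.2], [-0.7, -6.2, 2.7], [-0.4, -6.1, 3.3], [-0.0, -5.6, 3.2], [0.2, -6.2, 2.6]] [-0.06 -6.01  2.93] [ 0.515  -0.0453  0.0983]
```

drive_tool --gripper '[-1,-1,-1,-1,-1]' --pt "0 0.003 0" --pt "0 0.003 0" --pt "0 0.003 0" --pt "-0.004 -0.05 0" --pt "-0.008 -0.1 0.02" --twist '[0,0,0,0,0]'

```text
time_s: 42.6
eef_pos: [0.5125, -0.0642, 0.1016]
tool_rot: [-3.14, -0.001, 1.491]
ft_force: [-0.8, 0.4, -0.0]
finger_gap: 0.0003
grip_force: 0.0
```

drive_tool --gripper '[-1,-1,-1,-1,-1]' --pt "0 0 0.1" --pt "0 0 0.2" --pt "0 0 0.3" --pt "0 0 0.37" --pt "0 0.1 0.37" --twist '[0,0,0,0,0]'

```text
time_s: 43.1
eef_pos: [0.514, -0.0476, 0.1784]
tool_rot: [3.138, -0.0, 1.485]
ft_force: [0.1, 1.3, 0.1]
finger_gap: 0.0004
grip_force: 0.0
```

drive_tool --gripper '[-1,-1,-1,-1,-1]' --pt "0.02 0.25 0" --pt "0.04 0.5 0" --pt "0.06 0.75 0" --pt "0.08 0.95 0" --pt "0.08 1 0" --twist '[0,0,0,0,0]'

```text
time_s: 43.6
eef_pos: [0.5287, 0.1611, 0.1757]
tool_rot: [-3.14, -0.002, 1.497]
ft_force: [-0.2, -0.6, -0.9]
finger_gap: 0.0006
grip_force: 0.0
```

```bash
python3 -c "
from lev import *
lev()"
```

```text
43.6 [0.5287 0.1611 0.1757] [-0.23 -0.6  -0.93]
top [ 0.15  1.44 -0.4 ]
   grip -1 52 [0.0897 0.0969 0.1023] [0.1319 0.1356]
   cart top z [0.1213] 474
scene [ 0.25 -1.11  0.02]
   grip 1 39 [0.1402 0.1468 0.156 ] [0.1039 0.107 ]
   grip -1 102 [0.0899 0.0986 0.1032] [0.1296 0.1362]
   cart top z [0.122] 452
```

drive_tool --gripper '[-1,-1,-1,-1,-1]' --pt "0.02 0.2 0" --pt "0.05 0.41 0" --pt "0.05 0.41 0" --pt "0.05 0.41 -0.05" --pt "0.05 0.41 -0.15" --twist '[0,0,0,0,0]'

```text
time_s: 44.2
eef_pos: [0.5404, 0.2346, 0.1466]
tool_rot: [3.139, -0.001, 1.486]
ft_force: [-0.3, -0.4, 0.7]
finger_gap: 0.0009
grip_force: 0.0
```

drive_tool --gripper '[-1,-1,-1,-1,-1]' --pt "0 0 -0.1" --pt "0 0 -0.2" --pt "0 0 -0.3" --pt "0 0 -0.38" --pt "0 0 -0.39" --twist '[0,0,0,0,0]'

```text
time_s: 44.7
eef_pos: [0.5383, 0.234, 0.0664]
tool_rot: [-3.139, 0.002, 1.486]
ft_force: [0.1, -0.5, -0.2]
finger_gap: 0.0003
grip_force: 0.0
```

drive_tool --gripper '[-1,-1,-1,-1,-1]' --pt "-0.001 -0.012 0" --pt "-0.002 -0.024 0.012" --pt "-0.003 -0.034 0.026" --pt "-0.004 -0.044 0.042" --pt "-0.005 -0.054 0.058" --twist '[0,0,0,0,0]'

```text
time_s: 45.2
eef_pos: [0.5386, 0.2264, 0.0806]
tool_rot: [3.141, -0.001, 1.489]
ft_force: [0.0, 1.2, -1.5]
finger_gap: 0.0004
grip_force: 1.2
```

drive_tool --gripper '[-1,-1,-1,-1,-1]' --pt "-0.001 -0.012 0.013" --pt "-0.002 -0.024 0.026" --pt "-0.003 -0.036 0.037" --pt "-0.004 -0.048 0.048" --pt "-0.005 -0.06 0.058" --twist '[0,0,0,0,0]'

```text
time_s: 45.7
eef_pos: [0.5374, 0.2142, 0.0916]
tool_rot: [3.141, -0.0, 1.489]
ft_force: [2.6, 2.2, -1.5]
finger_gap: 0.0004
grip_force: 1.5
```

drive_tool --gripper '[-1,-1,-1,-1,-1]' --pt "-0.001 -0.012 0.008" --pt "-0.002 -0.024 0.014" --pt "-0.003 -0.036 0.02" --pt "-0.004 -0.046 0.025" --pt "-0.005 -0.055 0.028" --twist '[0,0,0,0,0]'

```text
time_s: 46.2
eef_pos: [0.5366, 0.2038, 0.0974]
tool_rot: [3.141, -0.001, 1.49]
ft_force: [1.1, 4.5, 4.2]
finger_gap: 0.0001
grip_force: 2.6
```

drive_tool --gripper '[-1,-1,-1,-1,-1]' --pt "0 -0.006 0.002" --pt "-0.001 -0.012 0.004" --pt "-0.002 -0.018 0.006" --pt "-0.002 -0.024 0.008" --pt "-0.002 -0.028 0.01" --twist '[0,0,0,0,0]'

```text
time_s: 46.7
eef_pos: [0.5358, 0.1977, 0.0991]
tool_rot: [3.142, -0.0, 1.489]
ft_force: [1.3, 4.1, 3.7]
finger_gap: 0.0002
grip_force: 2.2
```

drive_tool --gripper '[-1,-1,-1,-1,-1]' --pt "0 -0.006 0.002" --pt "-0.001 -0.012 0.005" --pt "-0.001 -0.016 0.007" --pt "-0.001 -0.016 0.007" --pt "-0.001 -0.016 0.007" --twist '[0,0,0,0,0]'

```text
time_s: 47.2
eef_pos: [0.5355, 0.1942, 0.1002]
tool_rot: [-3.141, 0.001, 1.489]
ft_force: [0.5, 2.3, 1.8]
finger_gap: 0.0007
grip_force: 1.3
```

drive_tool --gripper '[-1,-1,-1,-1,-1]' --pt "0 -0.004 0.001" --pt "-0.001 -0.008 0.002" --pt "-0.001 -0.01 0.003" --pt "-0.001 -0.01 0.003" --pt "-0.001 -0.01 0.003" --twist '[0,0,0,0,0]'

```text
time_s: 47.7
eef_pos: [0.5353, 0.1925, 0.1009]
tool_rot: [-3.141, 0.0, 1.489]
ft_force: [0.8, 3.5, 1.1]
finger_gap: 0.0009
grip_force: 1.4
```

drive_tool --gripper '[-1,-1,-1,-1,-1]' --pt "0 -0.004 0.001" --pt "-0.001 -0.008 0.002" --pt "-0.001 -0.011 0.003" --pt "-0.001 -0.011 0.003" --pt "-0.001 -0.011 0.003" --twist '[0,0,0,0,0]'

```text
time_s: 48.2
eef_pos: [0.5352, 0.1903, 0.1015]
tool_rot: [-3.142, 0.0, 1.489]
ft_force: [0.5, 3.2, 0.7]
finger_gap: 0.0005
grip_force: 1.3
```

drive_tool --gripper '[-1,-1,-1,-1,-1]' --pt "0 -0.004 0.001" --pt "-0.001 -0.008 0.002" --pt "-0.001 -0.011 0.002" --pt "-0.001 -0.011 0.002" --pt "-0.001 -0.011 0.002" --twist '[0,0,0,0,0]'

```text
time_s: 48.7
eef_pos: [0.535, 0.1882, 0.102]
tool_rot: [3.142, 0.0, 1.489]
ft_force: [0.8, 1.7, 2.8]
finger_gap: 0.0002
grip_force: 1.4
```

drive_tool --gripper '[-1,-1,-1,-1,-1]' --pt "0 -0.004 0.001" --pt "-0.001 -0.008 0.001" --pt "-0.001 -0.011 0.001" --pt "-0.001 -0.011 0.001" --pt "-0.001 -0.011 0.001" --twist '[0,0,0,0,0]'

```text
time_s: 49.2
eef_pos: [0.5348, 0.186, 0.1021]
tool_rot: [3.142, 0.0, 1.489]
ft_force: [-0.2, 3.2, 2.8]
finger_gap: 0.0002
grip_force: 1.5
```

drive_tool --gripper '[-1,-1,-1,-1,-1]' --pt "0 -0.004 0" --pt "-0.001 -0.008 0" --pt "-0.001 -0.011 0" --pt "-0.001 -0.011 0" --pt "-0.001 -0.011 0" --twist '[0,0,0,0,0]'

```text
time_s: 49.7
eef_pos: [0.5346, 0.1837, 0.1021]
tool_rot: [3.142, 0.0, 1.489]
ft_force: [0.4, 2.2, 2.5]
finger_gap: 0.0006
grip_force: 1.3
```

drive_tool --gripper '[-1,-1,-1,-1,-1]' --pt "0 -0.004 0" --pt "-0.001 -0.008 0" --pt "-0.001 -0.01 0" --pt "-0.001 -0.01 0" --pt "-0.001 -0.01 0" --twist '[0,0,0,0,0]'

```text
time_s: 50.2
eef_pos: [0.5344, 0.1817, 0.1021]
tool_rot: [3.142, 0.0, 1.489]
ft_force: [0.6, 3.0, 1.7]
finger_gap: 0.0004
grip_force: 1.3
```

drive_tool --gripper '[-1,-1,-1,-1,-1]' --pt "0 -0.004 0" --pt "-0.001 -0.008 0" --pt "-0.001 -0.01 0" --pt "-0.001 -0.01 0" --pt "-0.001 -0.01 0" --twist '[0,0,0,0,0]'

```text
time_s: 50.7
eef_pos: [0.5342, 0.1798, 0.1021]
tool_rot: [3.142, 0.0, 1.489]
ft_force: [0.8, 2.8, 1.4]
finger_gap: 0.0002
grip_force: 1.3
```

drive_tool --gripper '[-1,-1,-1,-1,-1]' --pt "0 -0.004 0" --pt "-0.001 -0.008 0" --pt "-0.001 -0.011 0" --pt "-0.001 -0.011 0" --pt "-0.001 -0.011 0" --twist '[0,0,0,0,0]'

```text
time_s: 51.2
eef_pos: [0.5341, 0.1778, 0.1022]
tool_rot: [3.141, -0.0, 1.489]
ft_force: [0.2, 4.8, 3.5]
finger_gap: 0.0001
grip_force: 2.2
```

Firming up, at 4.8 N. Now a small step and an averaged reading.

drive_tool --gripper '[-1,-1,-1,-1,-1]' --pt "0 -0.003 0" --pt "0 -0.004 0" --pt "0 -0.004 0" --pt "0 -0.004 0" --pt "0 -0.004 0" --twist '[0,0,0,0,0]'

```text
time_s: 51.7
eef_pos: [0.5341, 0.1772, 0.1023]
tool_rot: [3.141, -0.0, 1.49]
ft_force: [-0.2, 4.4, 4.4]
finger_gap: 0.0
grip_force: 2.6
```

```bash
python3 f.py
```

```text
51.95 [[-0.2, 4.4, 4.4], [-0.1, 4.9, 3.9], [0.2, 4.9, 4.4], [-0.1, 5.0, 3.4], [-0.3, 5.5, 3.3], [0.6, 4.2, 4.8]] [0.03 4.82 4.05] [0.534  0.1772 0.1023]
```

drive_tool --gripper '[-1,-1,-1,-1,-1]' --pt "0 -0.002 0" --pt "0 -0.005 0" --pt "0 -0.005 0" --pt "0 -0.005 0" --pt "0 -0.005 0" --twist '[0,0,0,0,0]'

```text
time_s: 52.45
eef_pos: [0.534, 0.1765, 0.1023]
tool_rot: [3.142, -0.001, 1.49]
ft_force: [-0.2, 6.0, 4.6]
finger_gap: 0.0003
grip_force: 3.0
```

```bash
python3 f.py
```

```text
52.7 [[-0.2, 6.0, 4.6], [0.2, 5.8, 4.5], [-0.4, 5.5, 5.2], [-0.0, 5.8, 5.8], [-0.3, 5.4, 4.5], [0.9, 6.2, 5.3]] [0.02 5.77 4.99] [0.534  0.1765 0.1023]
```

drive_tool --gripper '[-1,-1,-1,-1,-1]' --pt "0 -0.003 0" --pt "0 -0.004 0" --pt "0 -0.004 0" --pt "0 -0.004 0" --pt "0.003 0.05 0" --twist '[0,0,0,0,0]'

```text
time_s: 53.2
eef_pos: [0.5344, 0.1839, 0.1021]
tool_rot: [-3.141, 0.002, 1.487]
ft_force: [-0.3, -0.5, -0.7]
finger_gap: 0.0005
grip_force: 0.0
```

drive_tool --gripper '[-1,-1,-1,-1,-1]' --pt "0.005 0.1 0" --pt "0.008 0.15 0.1" --pt "0.008 0.15 0.25" --pt "0.008 0.15 0.45" --pt "0.008 0.15 0.6" --twist '[0,0,0,0,0]'

```text
time_s: 53.7
eef_pos: [0.5362, 0.215, 0.2235]
tool_rot: [3.142, 0.002, 1.488]
ft_force: [0.7, -0.7, 0.3]
finger_gap: 0.0
grip_force: 0.0
```

drive_tool --gripper '[-1,-1,-1,-1,-1]' --pt "0 0.1 0.05" --pt "0 0.2 0.05" --pt "0 0.2 0.05" --pt "0 0.2 0.05" --pt "0 0.2 0.05" --twist '[0,0,0,0,0]'

```text
time_s: 54.2
eef_pos: [0.5357, 0.2549, 0.2309]
tool_rot: [-3.14, 0.002, 1.488]
ft_force: [0.1, 0.1, -0.3]
finger_gap: 0.0001
grip_force: 0.0
```

Run:
```python
from lev import *
lev()
im=grab_frame("scene")[0]; t=grab_frame("top")[0]
o=np.zeros((600,800,3),np.uint8); o[:,:440]=cv2.resize(im[145:255,230:310],(440,600),interpolation=2); o[:350,445:795]=cv2.resize(t[150:270,150:310],(350,350),interpolation=2)
cv2.imwrite("pics/final.png",o[:,:,::-1])
```

```text
54.2 [0.5357 0.2549 0.2309] [ 0.08  0.12 -0.28]
top [-0.32  0.15  0.97]
   grip 1 32 [0.0882 0.0916 0.0955] [0.1327 0.1368]
   grip -1 52 [0.0897 0.0963 0.1024] [0.1316 0.1372]
   cart top z [0.1192] 469
scene [ 0.17 -0.59  0.15]
   grip 1 35 [0.0882 0.0905 0.0991] [0.1307 0.136 ]
   grip -1 98 [0.0899 0.0984 0.1035] [0.1297 0.1353]
   cart top z [0.1201] 440
```

View pics/final.png

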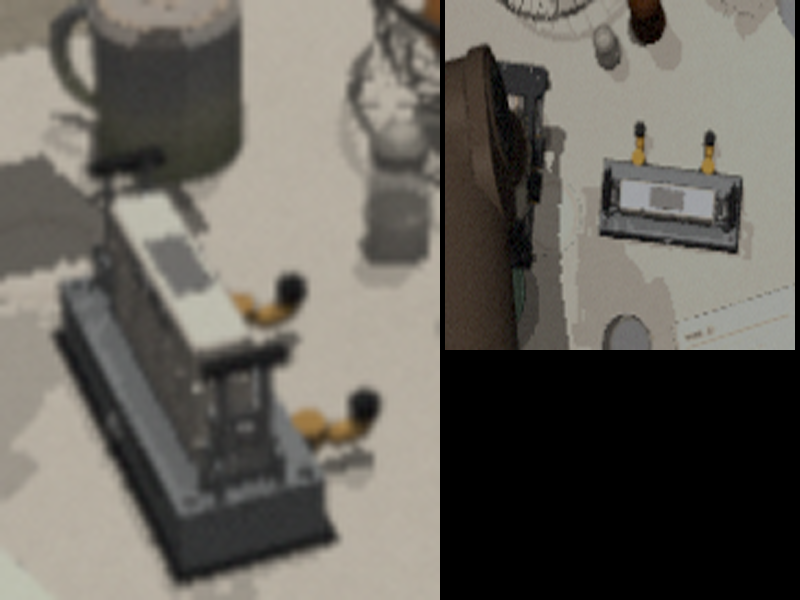

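The final view shows the cartridge level in the well, both levers upright at crop (125,165) and (245,355), and the arm clear of everything. Handing in.

```bash
python3 -c "
from workcell import *
print(sign_off())"
```

```text
the job is handed in; nothing more can be done
None
```

I stood the cartridge in the well, let go with both levers still out, then clamped the right lever and the left (about 6 to 6.5 N each) and handed in at about 54 s. Two earlier lowering tries caught the dock and pushed back with roughly 25–35 N, so they were not gentle. The hand-in gave no verdict.

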